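Change the laundry jugs from transit caps to pouring spouts

ROBOT

A 6-joint arm with a two-finger parallel gripper is mounted at the origin on the work surface. World frame = base frame: x ahead of the robot, y to its left, z up, the work surface at z = 0. Lengths are in m, angles in rad, forces in N, time in s.
With the tool pointing down it reaches from about 0.35 to 0.875 m from the base axis. Payload 4.2 kg.
Tool frame: the origin (TCP) lies between the finger pads; the fingertips stand 8 mm ahead of it and the grasp point (between the pads) lies 11 mm behind it (robot.tips_ahead is the distance from the TCP to the fingertips, in m); z points along the fingers, y is the line along which they close (so a half turn about z gives the same grasp; the last joint's range is limited). The gripper opens to 87 mm and grips with 3 to 60 N. Pads are 19 mm wide; open, the fingers measure 117 mm over their backs; the gripper's body (75 mm by 190 mm) begins 51 mm behind the grasp point.
Start: joints at [1.597, 0.385, 0.008, 0, -1.194, -0.259], TCP at [0.144, 0.608, 0.191] pointing down, gripper open.
Joint ranges: [-3.14, 3.14], [-1.21, 2.06], [-1.07, 1.41], [-3.16, 2.05], [-2.99, -0.16], [-3.1, 3.1]. Speed limits (rad/s): [2.79, 2.79, 3.14, 3.14, 3.14, 3.14].

INTERFACE

Orientations are given as a unit quaternion [w, x, y, z].
In Python, from plant import telemetry, imaging, robot gives the robot as it stands.
- The arm moves only by the tool move_arm, never from a script. Its argument "moves" is a list of rows, each a list of 5 numbers: the shift along the world's x, y, z in m, then the turn about the world's z in rad, then the opening in per cent of the stroke, from 0 (shut) to 100 (fully open). A call has 1 to 5 rows; each row is the pose to reach, as a shift and turn from the pose commanded when the call began; what a row does not reach only later rows make up. A row lasts 1/10 s, in which the tool goes at most 50 mm and 8.59 degrees, less where a joint would pass 70% of its speed; a pose out of reach is approached as far as the arm can. A call with a gripper value outside its range is refused whole. The fingers move at their own pace and stop on an object; the grip force is fixed at half the most. Time passes only in rows, so rows that repeat a pose let the fingers close. It gives the time, the measured TCP pose, the force, the opening and the grip force at its end, in the units of the state.
- telemetry.read_state(): the state, without advancing time (a new reading comes with each control period).
- imaging.camera(name): name is "scene" or "top" or "wrist"; returns (picture, depth): 384x512x3 uint8, red, green, blue; 384x512 float32, m along the optical axis (not along the pixel's ray), 0 where there is no reading.
- imaging.camera_params(name): a dict with "fovy" (degrees; the focal length in pixels is half the picture's height over the tangent of half this angle, whatever the lens; pixels are square), "cx", "cy" (the principal point, pixels), "R" (3x3) and "t" (3): a world point X has camera coordinates R X + t. Camera axes: x right, y down, z forward; pixel columns grow to the right and rows downward; lengths in m; the calibration is good to about 2 mm. A picture is of the moment at which its call begins: read the wrist's pose just before it. camera_params takes no time and is no camera call; for the wrist camera it gives the pose at the moment of the call.
- robot.job_done(): hands the job in; it is judged then, once.
The state is a dict: "time_s": time; "joints": joint angles; "qd": joint speeds; "tau": joint torques, N m; "position": TCP position; "tcp_rot": TCP orientation; "ft_force": force on the tool from outside, world axes, zero at the start; "ft_torque": the same for the moment, N m; "opening": opening from 0.0 (shut) to 1.0 (fully open); "finger_force": force on a finger pad.
Only numpy, scipy, OpenCV 4.12 (cv2) and the standard library are available. Lean on these libraries where they do the work, as an engineer would, in place of code of your own. Each camera call takes 0.05 s, during which the arm holds its last target. There are 200 camera calls.

TASK

Get the two laundry jugs ready for pouring: unscrew the transit cap of each jug that still has one and put it in the grey tub, then fit a pouring spout to each jug, screwing it clockwise all the way down onto its seal and stopping when the beak points straight ahead, directly away from the jug's handle. Leave the other things on the table standing.

Things in the scene. Friction and masses are not known exactly. Their poses are not given: they have to be found in the camera images.
- jug1: white 1.2 litre laundry jug with a handle at its back, 138 x 84 mm, 128 mm tall without its neck, held fast in a grey holder (x -95 to +59 mm, 98 mm wide) screwed to the table. Origin on the table below the axis of its neck, z up; x points straight ahead, away from the handle (the jug reaches from x = -88 to +50 mm)
- jug2: a second jug, the same in every way
- neck1 (a point): centre of jug1's neck rim, on the neck's axis, 170 mm above the table (shoulder at 143 mm), axes as jug1. Thread: right-handed, three starts, 43 mm across, 24 mm of lift per turn (8 mm per third of a turn), 2 mm of play up and down. A sprung rubber seal sits on the rim and stands 4 mm proud when free
- neck2 (a point): the same point of jug2, with the same thread and seal
- cap1: white ribbed transit cap, tight on jug1 (absent if that jug is already open): 54 mm across, 56 mm tall, 45 g. Origin at the centre of its underside (149 mm above the table when tight), z up. Lower 22 mm hollow threaded skirt 52 mm across, then a solid round grip. Turn it anticlockwise seen from above: it rises 24 mm per turn and lifts free after about 165 degrees, not before
- cap2: the same transit cap on jug2 (absent if that jug is already open)
- spout1: grey pouring spout standing skirt down on the table, 54 mm across, 73 mm tall, 50 to 80 g. Origin at the centre of its underside, z up, x the way its beak points. 0 to 22 mm: hollow threaded skirt 52 mm across, bore 46 mm; 22 to 44 mm: round ribbed grip 54 mm across; above it the slanting beak, nowhere wider than the grip. Either spout fits either jug
- spout2: a second pouring spout, the same in every way
- spout1_tip (a point): mouth of spout1's beak, 17 mm out from the axis, 69 mm above its underside. Start the spout with the beak back over the handle (best 180, at least 155, at most 240 degrees anticlockwise of straight ahead): it drops over the neck until its underside is about 160 mm above the table, and about half a turn clockwise then brings it home, beak ahead. See spout2_tip
- spout2_tip (a point): the same point of spout2. Home, a spout's underside is 150 mm above the table and the seal pushes up with 3 to 6 N. There is no stop at straight ahead: a spout can be turned some 40 degrees past it, and back; friction holds it where it is left. Started a third of a turn wrong it is still 8 mm too high when the beak comes ahead: turn it back anticlockwise till it drops onto the right start
- tub: open grey plastic tub for the caps, loose, 200 x 170 mm, 75 mm tall, walls 4 mm, floor 4 mm, 0.45 kg. Origin at the centre of its underside, x along the 200 mm side
- stain_bottle: white stain remover bottle with a black cap, standing loose, 54 mm across, 165 mm tall; not part of the job
- dosing_cup: clear plastic dosing cup, standing loose, 68 mm across, 62 mm tall; not part of the job
Not all that is in view belongs to the job. Leave any orange or pink look-alike of the spout1 alone.

How it is judged:
At the end, for the whole second after the job is handed in: Each jug carries a spout, upright on its neck axis, screwed home (underside 145.5 to 153.5 mm above the table), beak pointing away from the handle to within about 14 degrees, at rest. Each cap lies in the tub, at rest ((((horizontal distance between spout1 and neck1 below 0.005 m and z of spout1 in the frame of jug1 between 0.1455 and 0.1535 m and angle between spout1's own z axis and vertical below 0.08 rad and x of spout1_tip in the frame of jug1 above 0.01 m and y of spout1_tip in the frame of jug1 between -0.0042 and 0.0042 m and linear speed of spout1 below 0.02 m/s) and (horizontal distance between spout2 and neck2 below 0.005 m and z of spout2 in the frame of jug2 between 0.1455 and 0.1535 m and angle between spout2's own z axis and vertical below 0.08 rad and x of spout2_tip in the frame of jug2 above 0.01 m and y of spout2_tip in the frame of jug2 between -0.0042 and 0.0042 m and linear speed of spout2 below 0.02 m/s)) or ((horizontal distance between spout2 and neck1 below 0.005 m and z of spout2 in the frame of jug1 between 0.1455 and 0.1535 m and angle between spout2's own z axis and vertical below 0.08 rad and x of spout2_tip in the frame of jug1 above 0.01 m and y of spout2_tip in the frame of jug1 between -0.0042 and 0.0042 m and linear speed of spout2 below 0.02 m/s) and (horizontal distance between spout1 and neck2 below 0.005 m and z of spout1 in the frame of jug2 between 0.1455 and 0.1535 m and angle between spout1's own z axis and vertical below 0.08 rad and x of spout1_tip in the frame of jug2 above 0.01 m and y of spout1_tip in the frame of jug2 between -0.0042 and 0.0042 m and linear speed of spout1 below 0.02 m/s))) and x of cap1 in the frame of tub between -0.1 and 0.1 m and y of cap1 in the frame of tub between -0.085 and 0.085 m and z of each of cap1, cap2 in the frame of tub below 0.075 m and linear speed of each of cap1, cap2 below 0.03 m/s and x of cap2 in the frame of tub between -0.1 and 0.1 m and y of cap2 in the frame of tub between -0.085 and 0.085 m); the robot touches nothing.
It fails at once if the stain bottle is knocked over (angle between stain_bottle's own z axis and vertical above 0.7 rad).
It fails at once if the dosing cup is knocked over (angle between dosing_cup's own z axis and vertical above 0.7 rad).
Of cap1, cap2 only 1 to 2 are there at a start; the rules pass over those that are not, and their reading is None.
At some moment in a run one of tub, spout1, spout2 may be knocked a few centimetres aside while the robot is not near it.
It also fails if it takes over 210 s, if anything falls off the work surface, if the arm or the gripper's body presses on something with over 40 N, if the wrist force passes 120 N, or if a joint passes its speed limit or range.

## Working session

There is one attempt and no reset: what is moved stays moved. The work goes in short steps, Python scripts to look and compute and a tool call to move; the robot and the scene stay as the last step left them, time stands still between calls to the robot, and variables do not carry over. Pictures are saved under pics/ and viewed, at most 14 in all, crops included, and the job is handed in when it is done.

Besides the shell and the picture viewer there is one more tool, called after ">>>" as name(argument=value, ...) on one line, values as JSON. move_arm: Moves the arm, as the interface text tells. Its arguments: {"type":"object","properties":{"moves":{"type":"array"}},"required":["moves"]}

```bash
mkdir -p pics; ls
cat > h.py <<'E'
import numpy as np, cv2
from plant import telemetry, imaging, robot
def cam(n):
    p=imaging.camera_params(n); im,d=imaging.camera(n); return im,d,p
def K(p,shape=(384,512)):
    f=shape[0]/2/np.tan(np.radians(p['fovy'])/2); return f
def world(p,u,v,d):
    f=K(p); c=np.array([(u-p['cx'])/f*d,(v-p['cy'])/f*d,d]); return np.array(p['R']).T@(c-np.array(p['t']))
def ray(p,u,v,z):
    R=np.array(p['R']);o=-R.T@np.array(p['t']);f=K(p)
    r=R.T@np.array([(u-p['cx'])/f,(v-p['cy'])/f,1.]); return o+r*(z-o[2])/r[2]
def proj(p,X):
    c=np.array(p['R'])@np.array(X)+np.array(p['t']);f=K(p);return c[0]/c[2]*f+p['cx'],c[1]/c[2]*f+p['cy']
def cloud(p,d):
    f=K(p);v,u=np.mgrid[:384,:512];c=np.stack([(u-p['cx'])/f*d,(v-p['cy'])/f*d,d],-1)
    return (c-np.array(p['t']))@np.array(p['R'])
def save(n,im,s=1.5):
    cv2.imwrite('pics/'+n,cv2.resize(im[...,::-1],None,fx=s,fy=s,interpolation=cv2.INTER_CUBIC))
E
python3 - <<'E'
from h import *
for n in ('scene','top'):
    im,d,p=cam(n); save(n+'0.png',im); np.savez('pics/'+n,im=im,d=d); print(n,p,(d==0).mean())
print(telemetry.read_state())
E
```

```text
pics
scene {'fovy': 52.86932654903338, 'cx': 255.72517085024234, 'cy': 190.46894656808652, 'R': array([[ 0.23358767,  0.9722926 ,  0.0091593 ],
       [ 0.59587552, -0.1356992 , -0.79152896],
       [-0.76835484,  0.19034921, -0.61106302]]), 't': array([-0.09827348, -0.21284555,  1.40459908])} 0.004084269205729167
top {'fovy': 45.27177450780073, 'cx': 255.65001211078695, 'cy': 195.40396535599803, 'R': array([[-0.01145495, -0.99954925,  0.02775036],
       [-0.98580937,  0.00664062, -0.16773728],
       [ 0.1674774 , -0.02927799, -0.98544108]]), 't': array([-0.0174959 ,  0.49187631,  1.23500005])} 0.004114786783854167
{'time_s': 0.1, 'joints': array([ 1.59659525e+00,  3.85478283e-01,  6.79042232e-03, -4.42412642e-04,
       -1.19402950e+00, -2.58625664e-01]), 'qd': array([ 0.00024122, -0.00069348,  0.00185535,  0.00121113, -0.00229035,
       -0.00035888]), 'tau': array([-2.66119259e-04, -3.91687703e+01,  1.87936145e+01,  4.23187897e+00,
        1.34617285e-02, -7.93321351e-05]), 'position': array([0.14403633, 0.60756259, 0.19047973]), 'tcp_rot': array([ 9.79962982e-04,  9.93221654e-01, -1.16231583e-01, -6.73993277e-05]), 'ft_force': array([-0.96463162, -0.45031185, -0.35337965]), 'ft_torque': array([ 0.02133994, -0.05013833,  0.00993552]), 'finger_force': 0.0, 'opening': 0.9996119492877066}
```

View pics/scene0.png

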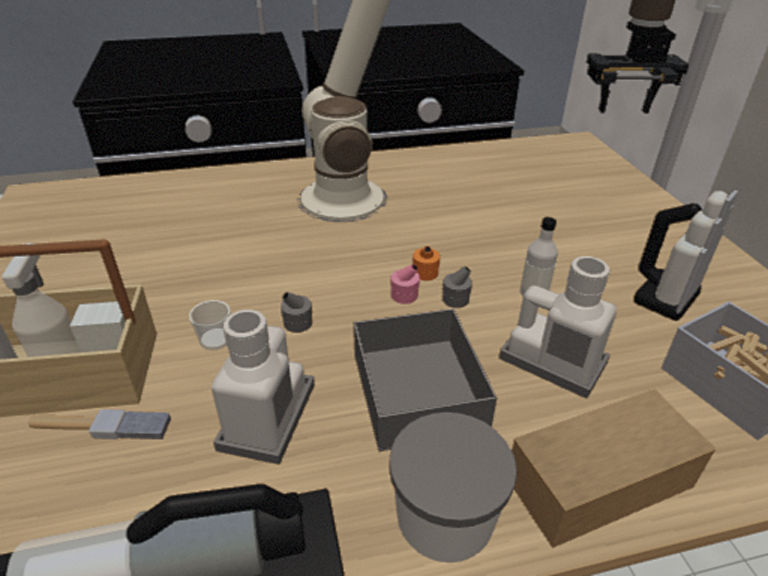

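View pics/top0.png

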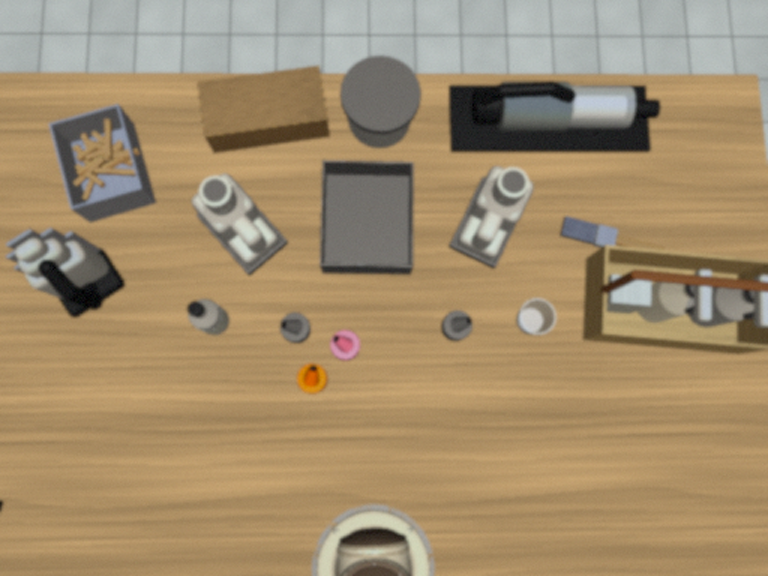

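The scene picture shows jugs with necks at (245,325) and (590,270), and dark spouts at (297,312) and (457,287). The top picture shows necks at (513,183) and (216,192), grey spouts at (458,325) and (295,327), the tub at (367,217), the bottle at (207,316) and the cup at (537,317). Spout candidates in the top picture are grey (295,327), grey (458,325), pink (345,345) and orange (312,378). I choose the two grey ones. Next is a close crop and measurement from both views.

Run:
```python
from h import *
S=np.load('pics/scene.npz');T=np.load('pics/top.npz');ps=imaging.camera_params('scene');pt=imaging.camera_params('top')
def crop(im,u,v,r=32): return cv2.resize(im[v-r:v+r,u-r:u+r],(260,260),interpolation=cv2.INTER_CUBIC)
a=np.hstack([crop(S['im'],163,225),crop(S['im'],393,188),crop(S['im'],198,208)])
b=np.hstack([crop(T['im'],342,125),crop(T['im'],144,130),crop(T['im'],197,222)])
save('crop1.png',np.vstack([a,b]),1)
cs=cloud(ps,S['d']);ct=cloud(pt,T['d'])
for nm,u,v in [('neckR',342,122),('neckL',144,127),('spL',197,218),('spR',305,216),('tub',245,145),('bottle',136,207),('cup',358,211),('pink',230,230),('orange',208,252)]:
    x=ct[v-30:v+30,u-30:u+30].reshape(-1,3); c=ct[v,u]
    near=x[np.linalg.norm(x[:,:2]-c[:2],axis=1)<.035]
    print(nm,c.round(3),'max z',np.percentile(near[:,2],[50,90,97,100]).round(3))
for nm,u,v in [('neckR',163,217),('neckL',393,180)]:
    print(nm,cs[v,u].round(3),'maxz',np.percentile(cs[v-20:v+20,u-16:u+16,2],[50,90,97,100]).round(3))
```

```text
neckR [ 0.648 -0.234  0.206] max z [0.198 0.206 0.207 0.21 ]
neckL [0.636 0.255 0.207] max z [0.199 0.207 0.209 0.211]
spL [0.427 0.137 0.063] max z [0.043 0.065 0.071 0.079]
spR [ 0.43  -0.155  0.064] max z [0.043 0.064 0.07  0.076]
tub [0.646 0.006 0.008] max z [0.005 0.008 0.009 0.013]
bottle [0.447 0.284 0.139] max z [0.091 0.163 0.167 0.171]
cup [ 0.451 -0.315  0.006] max z [0.016 0.06  0.063 0.068]
pink [0.394 0.049 0.065] max z [0.043 0.065 0.071 0.077]
orange [0.336 0.107 0.067] max z [0.043 0.065 0.072 0.076]
neckR [ 0.659 -0.239  0.205] maxz [0.184 0.205 0.206 0.691]
neckL [0.648 0.246 0.205] maxz [0.165 0.204 0.205 0.691]
```

View pics/crop1.png

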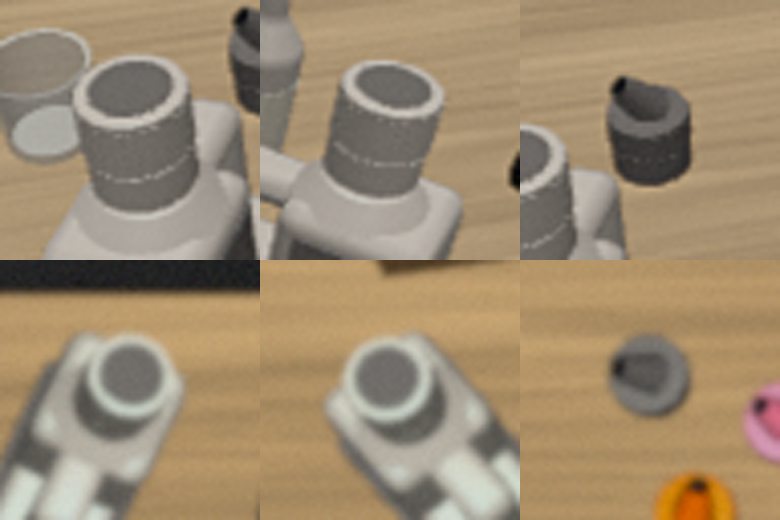

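Both crops show capped jugs (ribbed sides, solid tops about 205 mm up), so there are two caps to remove. The grey spout's beak is dark-tipped and points left in the top view. Next: cap axes, jug yaws, spout centres and yaws, and the tub.

```bash
cat > m.py <<'E'
from h import *
def circ(P):
    P=P[cv2.convexHull((P*1e4).astype(np.float32).reshape(-1,1,2),returnPoints=False).ravel()]
    (c,r)=cv2.minEnclosingCircle(P.astype(np.float32)); 
    A=np.c_[2*P,np.ones(len(P))];s=np.linalg.lstsq(A,(P**2).sum(1),rcond=None)[0]
    return s[:2],np.sqrt(s[2]+s[:2]@s[:2])
E
python3 - <<'E'
from m import *
D={n:np.load(f'pics/{n}.npz') for n in('scene','top')}
C={n:cloud(imaging.camera_params(n),D[n]['d']) for n in D}
for nm,c in [('R',(.652,-.235)),('L',(.642,.25))]:
    for n in C:
        X=C[n].reshape(-1,3); m=(np.hypot(X[:,0]-c[0],X[:,1]-c[1])<.04)&(X[:,2]>.199)&(X[:,2]<.214)
        print('cap',nm,n,circ(X[m,:2]),np.median(X[m,2]).round(4))
    X=np.vstack([C[n].reshape(-1,3) for n in C]); 
    for lo,hi in((.008,.03),(.04,.11),(.115,.14)):
        m=(np.hypot(X[:,0]-c[0],X[:,1]-c[1])<.125)&(X[:,2]>lo)&(X[:,2]<hi)
        P=X[m,:2];r=cv2.minAreaRect(P.astype(np.float32)); print(lo,m.sum(),'rect',np.round(r[0],3),np.round(r[1],3),round(r[2],1),'mean dir',np.degrees(np.arctan2(*(c-P.mean(0))[::-1])).round(1))
for nm,c in [('spL',(.427,.137)),('spR',(.43,-.155))]:
    for n in C:
        X=C[n].reshape(-1,3); 
        near=np.hypot(X[:,0]-c[0],X[:,1]-c[1])<.045
        a=near&(X[:,2]>.036)&(X[:,2]<.05); b=near&(X[:,2]>.062)&(X[:,2]<.085)
        o,r=circ(X[a,:2]); t=X[b,:2].mean(0); print(nm,n,o.round(4),r.round(4),'ztop',np.percentile(X[near,2],99).round(3),'beak',t.round(4),np.degrees(np.arctan2(*(t-o)[::-1])).round(0))
X=C['top'].reshape(-1,3);m=(np.abs(X[:,0]-.646)<.13)&(np.abs(X[:,1]-.006)<.13)&(X[:,2]>.06)&(X[:,2]<.09)
print('tub',cv2.minAreaRect(X[m,:2].astype(np.float32)))
E
```

```text
cap R scene (array([ 0.65149309, -0.23941158]), np.float64(0.026991950701053376)) 0.2045
cap R top (array([ 0.65081707, -0.233829  ]), np.float64(0.026574646026967786)) 0.2042
0.008 1174 rect [ 0.658 -0.224] [0.2   0.199] 32.6 mean dir -108.2
0.04 1866 rect [ 0.636 -0.226] [0.087 0.144] 61.9 mean dir -124.7
0.115 1856 rect [ 0.636 -0.228] [0.087 0.14 ] 63.9 mean dir -111.7
cap L scene (array([0.63767575, 0.25277465]), np.float64(0.027055971192428245)) 0.2041
cap L top (array([0.63652475, 0.25847983]), np.float64(0.026866478889285356)) 0.2049
0.008 1078 rect [0.637 0.254] [0.222 0.188] 76.3 mean dir 73.2
0.04 1984 rect [0.622 0.241] [0.138 0.093] 41.2 mean dir 70.4
0.115 1699 rect [0.623 0.243] [0.135 0.091] 40.7 mean dir 48.7
spL scene [0.4325 0.1357] 0.0266 ztop 0.071 beak [0.4341 0.1452] 81.0
spL top [0.4309 0.1426] 0.0265 ztop 0.072 beak [0.4314 0.1515] 87.0
spR scene [ 0.4342 -0.1621] 0.0264 ztop 0.071 beak [ 0.4389 -0.1731] -67.0
spR top [ 0.4326 -0.1561] 0.0265 ztop 0.072 beak [ 0.4341 -0.1655] -81.0
tub ((0.6365488171577454, 0.008487328886985779), (0.17024262249469757, 0.20198632776737213), 88.85238647460938)
```

>>> move_arm(moves=[[0, 0, 0.05, 0, 100], [0, 0, 0.1, 0, 100], [0, 0, 0.14, 0, 100], [0, 0, 0.18, 0, 100], [0, 0, 0.18, 0, 100]])

```text
time_s: 0.6
position: [0.145, 0.61, 0.3782]
tcp_rot: [-0.006, 0.993, -0.116, 0.0]
ft_force: [0.3, -1.0, 0.4]
opening: 0.998
finger_force: 0.0
```

>>> move_arm(moves=[[0.035, -0.025, 0, 0, 100], [0.07, -0.05, 0, 0, 100], [0.105, -0.075, 0, 0, 100], [0.14, -0.1, 0, 0, 100], [0.175, -0.125, 0, 0, 100]])

```text
time_s: 1.1
position: [0.3201, 0.4817, 0.3706]
tcp_rot: [0.001, 0.993, -0.116, -0.0]
ft_force: [0.0, 0.4, -0.4]
opening: 0.998
finger_force: 0.0
```

>>> move_arm(moves=[[0.035, -0.025, 0, 0.1, 100], [0.07, -0.05, 0, 0.2, 100], [0.105, -0.075, 0, 0.3, 100], [0.14, -0.1, 0, 0.4, 100], [0.14, -0.1, 0, 0.4, 100]])

```text
time_s: 1.6
position: [0.4621, 0.38, 0.3699]
tcp_rot: [0.001, 0.997, 0.081, -0.001]
ft_force: [0.9, -0.2, 0.5]
opening: 0.998
finger_force: 0.0
```

Run:
```python
from h import *
s=telemetry.read_state();print(s['time_s'],s['joints'].round(3),s['position'].round(4),s['tcp_rot'].round(4))
im,d,p=cam('wrist');save('w1.png',im);print(p)
R=np.array(p['R']);print('cam at',-R.T@p['t'])
```

```text
1.6 [ 0.959  0.279  0.288  0.    -1.582  0.775] [0.4621 0.38   0.3699] [ 1.200e-03  9.967e-01  8.130e-02 -7.000e-04]
{'fovy': 69.55904703669542, 'cx': 251.98726250948596, 'cy': 189.56818885896453, 'R': array([[ 0.16308619, -0.98660857,  0.00253491],
       [-0.94172194, -0.15489923,  0.29860681],
       [-0.29421538, -0.05108583, -0.95437286]]), 't': array([0.2977278 , 0.40403415, 0.71711016])}
cam at [0.54291736 0.39295955 0.56298841]
```

View pics/w1.png

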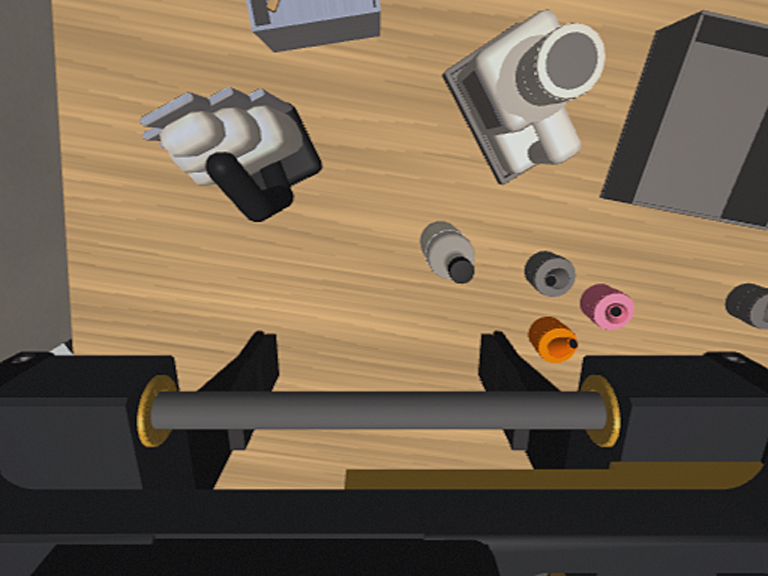

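The wrist view shows the left cap at (575,55), jug and handle behind it at (540,150), the grey spout at (550,270) and the bottle at (448,255).

```bash
cat >> m.py <<'E'
def caps(X,c,lo=.199,hi=.214):
    X=X.reshape(-1,3);m=(np.hypot(X[:,0]-c[0],X[:,1]-c[1])<.04)&(X[:,2]>lo)&(X[:,2]<hi)
    o,r=circ(X[m,:2]);return o.round(4),r.round(4),np.median(X[m,2]).round(4)
def spout(X,c):
    X=X.reshape(-1,3);near=np.hypot(X[:,0]-c[0],X[:,1]-c[1])<.045
    a=near&(X[:,2]>.038)&(X[:,2]<.05); b=near&(X[:,2]>.064)&(X[:,2]<.085)
    o,r=circ(X[a,:2]); t=X[b,:2].mean(0); return o.round(4),r.round(4),'beak',t.round(4),np.degrees(np.arctan2(*(t-o)[::-1])).round(0)
def jug(X,c):
    X=X.reshape(-1,3)
    m=(np.hypot(X[:,0]-c[0],X[:,1]-c[1])<.125)&(X[:,2]>.06)&(X[:,2]<.13)
    r=cv2.minAreaRect(X[m,:2].astype(np.float32));return np.round(r[0],4),np.round(r[1],3),round(r[2],1)
E
python3 - <<'E'
from m import *
im,d,p=cam('wrist');X=cloud(p,d)
print(caps(X,(.637,.255)),jug(X,(.637,.255)));print(spout(X,(.432,.139)))
E
```

```text
(array([0.6357, 0.2565]), np.float64(0.0269), np.float64(0.2042)) (array([0.6209, 0.2461]), array([0.136, 0.082]), 41.2)
(array([0.4303, 0.1405]), np.float64(0.0268), 'beak', array([0.4316, 0.1531]), np.float64(84.0))
```

>>> move_arm(moves=[[0.03, -0.02, 0, -0.15, 100], [0.06, -0.04, 0, -0.3, 100], [0.08, -0.06, 0, -0.45, 100], [0.1, -0.08, 0, -0.6, 100], [0.12, -0.1, 0, -0.75, 100]])

```text
time_s: 2.2
position: [0.5789, 0.2837, 0.371]
tcp_rot: [0.0, 0.957, -0.289, -0.0]
ft_force: [-0.4, -0.5, -0.3]
opening: 0.996
finger_force: 0.0
```

>>> move_arm(moves=[[0.02, -0.01, 0, -0.15, 100], [0.04, -0.02, 0, -0.3, 100], [0.054, -0.024, 0, -0.45, 100], [0.054, -0.024, 0, -0.6, 100], [0.054, -0.024, 0, -0.75, 100]])

```text
time_s: 2.7
position: [0.6328, 0.2603, 0.3703]
tcp_rot: [0.001, 0.784, -0.62, -0.0]
ft_force: [0.4, -0.7, 0.2]
opening: 1.003
finger_force: 0.0
```

>>> move_arm(moves=[[0, 0, -0.02, -0.15, 100], [0, 0, -0.04, -0.25, 100], [0, 0, -0.07, -0.25, 100], [0, 0, -0.1, -0.25, 100], [0, 0, -0.1, -0.25, 100]])

```text
time_s: 3.2
position: [0.6298, 0.2597, 0.2657]
tcp_rot: [-0.005, -0.703, 0.711, 0.002]
ft_force: [0.7, 0.2, -0.1]
opening: 1.0
finger_force: 0.0
```

Run:
```python
from m import *
s=telemetry.read_state();print(s['joints'].round(3),s['position'].round(4),s['tcp_rot'].round(4))
im,d,p=cam('wrist');X=cloud(p,d);save('w2.png',im,1)
print(caps(X,(.637,.255)))
```

```text
[ 0.627  0.457  0.305 -0.002 -1.429 -0.637] [0.6298 0.2597 0.2657] [-0.0052 -0.7033  0.7108  0.002 ]
(array([0.6365, 0.2551]), np.float64(0.0269), np.float64(0.2041))
```

View pics/w2.png

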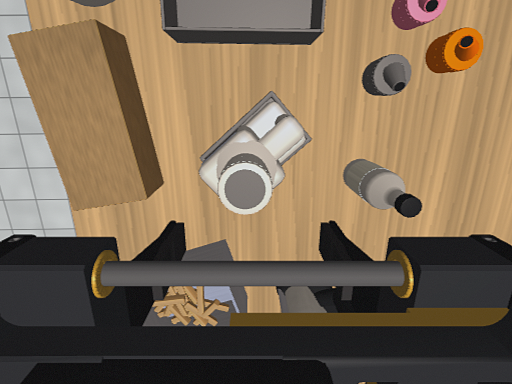

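The wrist view shows the cap at (245,188) between the fingers, with the jug's handle up and to the right.

>>> move_arm(moves=[[0, 0, 0, 0, 100], [0, 0, -0.01, 0, 100], [0, 0, -0.02, 0, 100], [0, 0, -0.03, 0, 100], [0, 0, -0.03, 0, 100]])

```text
time_s: 3.75
position: [0.6322, 0.2587, 0.2391]
tcp_rot: [-0.002, -0.703, 0.711, 0.001]
ft_force: [0.9, 0.1, -0.1]
opening: 1.003
finger_force: 0.0
```

Run:
```python
from m import *
for i in range(3):
    s=telemetry.read_state();print(s['joints'].round(3),s['position'].round(4),s['tcp_rot'].round(4))
    im,d,p=cam('wrist');X=cloud(p,d);print(caps(X,(.637,.255)))
```

```text
[ 6.240e-01  4.650e-01  2.530e-01 -1.000e-03 -1.363e+00 -6.360e-01] [0.6322 0.2587 0.2391] [-1.900e-03 -7.027e-01  7.114e-01  7.000e-04]
(array([0.6363, 0.255 ]), np.float64(0.027), np.float64(0.2041))
[ 0.624  0.464  0.254 -0.    -1.363 -0.636] [0.6327 0.2587 0.2402] [-1.200e-03 -7.028e-01  7.114e-01  2.000e-04]
(array([0.6363, 0.2547]), np.float64(0.0269), np.float64(0.2041))
[ 0.624  0.464  0.255  0.    -1.363 -0.636] [0.6332 0.2589 0.2411] [-4.000e-04 -7.028e-01  7.114e-01 -1.000e-04]
(array([0.6363, 0.2548]), np.float64(0.0268), np.float64(0.2042))
```

>>> move_arm(moves=[[0.003, -0.004, -0.02, 0, 100], [0.003, -0.004, -0.035, 0, 100], [0.003, -0.004, -0.05, 0, 100], [0.003, -0.004, -0.062, 0, 100], [0.003, -0.004, -0.062, 0, 100]])

```text
time_s: 4.4
position: [0.6353, 0.2547, 0.1776]
tcp_rot: [-0.002, -0.703, 0.711, 0.001]
ft_force: [0.6, -0.6, -0.1]
opening: 1.001
finger_force: 0.0
```

>>> move_arm(moves=[[0, 0, 0, 0, 0], [0, 0, 0, 0, 0], [0, 0, 0, 0, 0], [0, 0, 0, 0, 0], [0, 0, 0, 0, 0]])

```text
time_s: 4.9
position: [0.6363, 0.2552, 0.1798]
tcp_rot: [0.0, -0.703, 0.711, -0.0]
ft_force: [-0.3, 0.2, 0.4]
opening: 0.632
finger_force: 0.0
```

>>> move_arm(moves=[[0, 0, 0, 0, 0], [0, 0, 0, 0, 0], [0, 0, 0, 0, 0], [0, 0, 0, 0, 0], [0, 0, 0, 0, 0]])

```text
time_s: 5.4
position: [0.6362, 0.2551, 0.1794]
tcp_rot: [-0.0, -0.703, 0.711, 0.0]
ft_force: [-0.7, -0.1, -0.0]
opening: 0.173
finger_force: 0.0
```

The opening went past 54 mm with no force, so I'm looking at why.

Run:
```python
from m import *
s=telemetry.read_state();print(s['joints'].round(3),s['position'].round(4),s['opening'],s['finger_force'])
im,d,p=cam('wrist');i2,_,_=cam('scene')
a=cv2.resize(im,(400,300));b=cv2.resize(i2[60:300,270:510],(300,300));save('w3.png',np.hstack([a,b]),1)
```

```text
[ 0.617  0.496  0.156 -0.    -1.231 -0.629] [0.6362 0.2551 0.1794] 0.1727726267926504 0.0
```

View pics/w3.png

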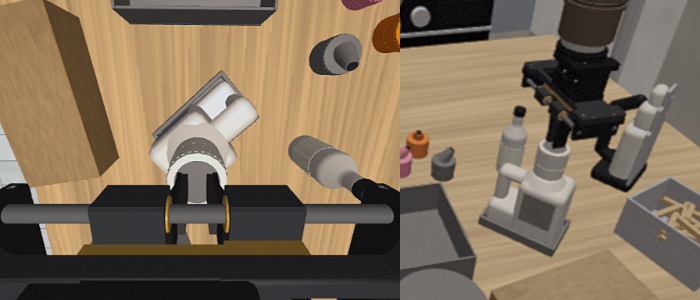

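The wrist view shows closed fingers at (197,190) overlapping the cap's near side at (197,165). In the scene view they seem to stand above or behind the cap. I'll measure where the fingers really are.

Run:
```python
from m import *
s=telemetry.read_state();print(s['position'].round(4),s['tcp_rot'])
im,d,p=cam('wrist');
R=np.array(p['R']);print('cam',(-R.T@p['t']).round(4),R.round(3).tolist())
for q in [(.636,.255,.171),(.636,.255,.204)]: print(q,np.round(proj(p,q),1))
X=cloud(p,d);dark=(im.max(2)<60)
for v in range(222,262,6):
    print(v,[(u,tuple(X[v,u].round(3))) for u in (232,252,274)])
i2,d2,p2=cam('scene');X2=cloud(p2,d2);dk=i2.max(2)<70
m=dk&(np.hypot(X2[...,0]-.636,X2[...,1]-.255)<.06)&(X2[...,2]<.26)
print('scene finger pts',m.sum()); P=X2[m]; 
for z in np.arange(.16,.26,.01):
    k=(P[:,2]>=z)&(P[:,2]<z+.01)
    if k.sum(): print(z.round(2),k.sum(),P[k].mean(0).round(3),P[k].min(0).round(3),P[k].max(0).round(3))
```

```text
[0.6362 0.2551 0.1794] [-3.91201499e-05 -7.02860095e-01  7.11328113e-01 -4.21673156e-06]
cam [0.6347 0.1722 0.3726] [[-1.0, 0.011, -0.0], [0.01, 0.955, 0.297], [0.004, 0.297, -0.955]]
(0.636, 0.255, 0.171) [251.6 214. ]
(0.636, 0.255, 0.204) [251.6 232.7]
222 [(232, (np.float64(0.648), np.float64(0.243), np.float64(0.213))), (252, (np.float64(0.636), np.float64(0.246), np.float64(0.206))), (274, (np.float64(0.621), np.float64(0.247), np.float64(0.204)))]
228 [(232, (np.float64(0.647), np.float64(0.243), np.float64(0.222))), (252, (np.float64(0.636), np.float64(0.252), np.float64(0.204))), (274, (np.float64(0.621), np.float64(0.251), np.float64(0.205)))]
234 [(232, (np.float64(0.647), np.float64(0.243), np.float64(0.231))), (252, (np.float64(0.636), np.float64(0.255), np.float64(0.205))), (274, (np.float64(0.621), np.float64(0.256), np.float64(0.204)))]
240 [(232, (np.float64(0.646), np.float64(0.243), np.float64(0.238))), (252, (np.float64(0.636), np.float64(0.26), np.float64(0.205))), (274, (np.float64(0.624), np.float64(0.243), np.float64(0.238)))]
246 [(232, (np.float64(0.646), np
[... 236 characters left out ...]
))), (252, (np.float64(0.636), np.float64(0.269), np.float64(0.205))), (274, (np.float64(0.628), np.float64(0.219), np.float64(0.292)))]
258 [(232, (np.float64(0.645), np.float64(0.243), np.float64(0.255))), (252, (np.float64(0.636), np.float64(0.274), np.float64(0.204))), (274, (np.float64(0.628), np.float64(0.221), np.float64(0.292)))]
scene finger pts 676
0.21 45 [0.642 0.248 0.215] [0.628 0.24  0.21 ] [0.649 0.26  0.22 ]
0.22 57 [0.643 0.248 0.225] [0.627 0.24  0.22 ] [0.65  0.263 0.23 ]
0.23 53 [0.643 0.247 0.235] [0.629 0.24  0.23 ] [0.651 0.261 0.24 ]
0.24 54 [0.645 0.247 0.245] [0.626 0.24  0.24 ] [0.653 0.262 0.25 ]
0.25 56 [0.644 0.245 0.254] [0.624 0.239 0.25 ] [0.655 0.258 0.26 ]
```

Run:
```python
from m import *
print([a for a in dir(robot) if a[0]!='_'],getattr(robot,'tips_ahead',None))
```

```text
['IKError', 'job_done', 'tips_ahead'] 0.008
```

>>> move_arm(moves=[[0, 0, 0.02, 0, 100], [0, 0, 0.04, 0, 100], [0, 0, 0.06, 0, 100], [0, 0, 0.06, 0, 100], [0, 0, 0.06, 0, 100]])

```text
time_s: 6.1
position: [0.636, 0.2553, 0.2393]
tcp_rot: [0.0, -0.703, 0.711, 0.0]
ft_force: [-0.3, 0.6, 0.2]
opening: 0.397
finger_force: 0.0
```

>>> move_arm(moves=[[0, 0, 0, 0, 100], [0, 0, 0, 0, 100], [0, 0, 0, 0, 100], [0, 0, 0, 0, 100], [0, 0, 0, 0, 100]])

```text
time_s: 6.6
position: [0.6361, 0.2551, 0.2392]
tcp_rot: [-0.0, -0.703, 0.711, 0.0]
ft_force: [-0.1, -0.1, 0.6]
opening: 0.86
finger_force: 0.0
```

>>> move_arm(moves=[[0, 0, 0, 0, 100], [0, 0, 0, 0, 100], [0, 0, 0, 0, 100], [0, 0, 0, 0, 100], [0, 0, 0, 0, 100]])

```text
time_s: 7.1
position: [0.6362, 0.2551, 0.2395]
tcp_rot: [0.0, -0.703, 0.711, -0.0]
ft_force: [0.7, 0.3, -0.3]
opening: 0.995
finger_force: 0.0
```

Run:
```python
from m import *
s=telemetry.read_state();print(s['position'].round(4),s['opening'],s['time_s'])
i2,d2,p2=cam('scene');X2=cloud(p2,d2);dk=i2.max(2)<70
m=dk&(np.hypot(X2[...,0]-.636,X2[...,1]-.255)<.07)&(X2[...,2]>.207)
P=X2[m]
for z in np.arange(.2,.36,.01):
    k=(P[:,2]>=z)&(P[:,2]<z+.01)
    if k.sum(): print(z.round(2),k.sum(),P[k].min(0).round(3),P[k].max(0).round(3))
im,d,p=cam('wrist');X=cloud(p,d);print(caps(X,(.637,.255)))
m=(im.max(2)<70)&(np.hypot(X[...,0]-.636,X[...,1]-.255)<.07);P=X[m]
for z in np.arange(.2,.3,.01):
    k=(P[:,2]>=z)&(P[:,2]<z+.01)
    if k.sum(): print(z.round(2),k.sum(),P[k].min(0).round(3),P[k].max(0).round(3))
```

```text
[0.6362 0.2551 0.2395] 0.9946891679950605 7.1
0.27 66 [0.586 0.241 0.271] [0.691 0.263 0.28 ]
0.28 86 [0.586 0.239 0.28 ] [0.691 0.262 0.29 ]
0.29 87 [0.587 0.239 0.29 ] [0.692 0.262 0.3  ]
0.3 88 [0.583 0.239 0.3  ] [0.694 0.262 0.31 ]
0.31 104 [0.583 0.239 0.31 ] [0.696 0.262 0.32 ]
0.32 44 [0.581 0.241 0.32 ] [0.697 0.262 0.33 ]
0.33 23 [0.582 0.241 0.33 ] [0.591 0.264 0.34 ]
0.34 41 [0.579 0.214 0.34 ] [0.693 0.262 0.35 ]
0.35 101 [0.579 0.213 0.35 ] [0.693 0.247 0.36 ]
(array([0.6363, 0.2548]), np.float64(0.0269), np.float64(0.2042))
0.26 1 [0.68  0.261 0.27 ] [0.68  0.261 0.27 ]
0.27 371 [0.584 0.242 0.27 ] [0.687 0.263 0.28 ]
0.28 507 [0.583 0.242 0.28 ] [0.688 0.263 0.29 ]
0.29 589 [0.583 0.242 0.29 ] [0.689 0.26  0.3  ]
```

Both cameras put the fingertips about 31 mm above the reported TCP height rather than 8 mm below it. The body sits 70 mm behind the tips, as described. I'll work from what I see: tip height = reported z + 0.031.

>>> move_arm(moves=[[0, 0.002, -0.02, 0, 100], [0, 0.002, -0.04, 0, 100], [0, 0.002, -0.06, 0, 100], [0, 0.002, -0.08, 0, 100], [0, 0.002, -0.096, 0, 100]])

```text
time_s: 7.7
position: [0.6358, 0.2569, 0.1421]
tcp_rot: [-0.001, -0.703, 0.711, 0.0]
ft_force: [0.5, -0.4, -0.2]
opening: 0.998
finger_force: 0.0
```

>>> move_arm(moves=[[0, 0, 0, 0, 0], [0, 0, 0, 0, 0], [0, 0, 0, 0, 0], [0, 0, 0, 0, 0], [0, 0, 0, 0, 0]])

```text
time_s: 8.2
position: [0.6365, 0.2574, 0.1444]
tcp_rot: [0.001, -0.703, 0.711, -0.0]
ft_force: [-0.4, 0.4, -0.3]
opening: 0.628
finger_force: 0.0
```

>>> move_arm(moves=[[0, 0, 0, 0, 0], [0, 0, 0, 0, 0], [0, 0, 0, 0, 0]])

```text
time_s: 8.5
position: [0.6365, 0.2573, 0.1443]
tcp_rot: [0.001, -0.703, 0.711, -0.0]
ft_force: [-1.2, -0.3, 3.3]
opening: 0.614
finger_force: 30.0
```

Gripped at 53 mm with 30 N. Unscrewing now.

>>> move_arm(moves=[[0, 0, 0.0006, 0.15, 0], [0, 0, 0.0011, 0.3, 0], [0, 0, 0.0017, 0.45, 0], [0, 0, 0.0023, 0.6, 0], [0, 0, 0.0029, 0.75, 0]])

```text
time_s: 9.0
position: [0.6367, 0.2574, 0.147]
tcp_rot: [-0.001, 0.916, -0.402, 0.001]
ft_force: [-0.1, -0.3, 1.9]
opening: 0.615
finger_force: 30.0
```

>>> move_arm(moves=[[0, 0, 0.0006, 0.15, 0], [0, 0, 0.0011, 0.3, 0], [0, 0, 0.0017, 0.45, 0], [0, 0, 0.0023, 0.6, 0], [0, 0, 0.0029, 0.75, 0]])

```text
time_s: 9.5
position: [0.6358, 0.2569, 0.1486]
tcp_rot: [0.0, 0.999, -0.038, -0.001]
ft_force: [-0.4, 0.3, -0.5]
opening: 0.613
finger_force: 30.0
```

>>> move_arm(moves=[[0, 0, 0.0006, 0.15, 0], [0, 0, 0.0011, 0.3, 0], [0, 0, 0.0017, 0.45, 0], [0, 0, 0.0023, 0.6, 0], [0, 0, 0.0029, 0.75, 0]])

```text
time_s: 10.0
position: [0.6358, 0.2569, 0.1514]
tcp_rot: [0.0, 0.944, 0.33, -0.001]
ft_force: [-0.2, 0.1, 0.2]
opening: 0.613
finger_force: 30.0
```

>>> move_arm(moves=[[0, 0, 0.0006, 0.15, 0], [0, 0, 0.0011, 0.3, 0], [0, 0, 0.0017, 0.45, 0], [0, 0, 0.0023, 0.6, 0], [0, 0, 0.0029, 0.75, 0]])

```text
time_s: 10.5
position: [0.6358, 0.257, 0.1543]
tcp_rot: [-0.0, 0.757, 0.653, -0.001]
ft_force: [-0.3, -0.8, -0.5]
opening: 0.61
finger_force: 30.0
```

>>> move_arm(moves=[[0, 0, 0.0005, 0.12, 0], [0, 0, 0.004, 0.12, 0], [0, 0, 0.01, 0.12, 0], [0, 0, 0.015, 0.12, 0], [0, 0, 0.015, 0.12, 0]])

```text
time_s: 11.0
position: [0.6366, 0.2569, 0.1703]
tcp_rot: [0.0, 0.72, 0.694, -0.0]
ft_force: [-0.3, 0.1, 0.4]
opening: 0.615
finger_force: 29.8
```

Run:
```python
from m import *
s=telemetry.read_state();print(s['joints'].round(3),s['position'].round(4),s['ft_force'],s['ft_torque'],s['opening'])
im,d,p=cam('wrist');X=cloud(p,d);print(caps(X,(.637,.255),.20,.26))
```

```text
[ 6.190e-01  5.030e-01  1.460e-01  1.000e-03 -1.214e+00  2.487e+00] [0.6366 0.2569 0.1703] [-0.3029923   0.067517    0.40650542] [-0.04033008 -0.12979742 -0.01355776] 0.6149536237390625
(array([0.6358, 0.2584]), np.float64(0.031), np.float64(0.2291))
```

>>> move_arm(moves=[[0, 0, 0.03, 0, 0], [0, 0, 0.05, 0, 0], [0, -0.03, 0.05, 0, 0], [0, -0.07, 0.05, 0, 0], [0, -0.11, 0.05, 0, 0]])

```text
time_s: 11.55
position: [0.6364, 0.1467, 0.2224]
tcp_rot: [0.001, 0.719, 0.695, 0.002]
ft_force: [0.7, -0.7, -0.8]
opening: 0.617
finger_force: 29.8
```

>>> move_arm(moves=[[0, -0.04, -0.02, 0, 0], [0, -0.08, -0.04, 0, 0], [0, -0.099, -0.06, 0, 0], [0, -0.099, -0.08, 0, 0], [0, -0.099, -0.08, 0, 0]])

```text
time_s: 12.05
position: [0.6347, 0.0471, 0.1388]
tcp_rot: [-0.001, 0.72, 0.694, -0.001]
ft_force: [-0.8, -0.5, -0.9]
opening: 0.617
finger_force: 29.8
```

Run:
```python
from m import *
s=telemetry.read_state();print(s['joints'].round(3),s['position'].round(4),s['opening'])
im,d,p=cam('wrist');save('w4.png',im,1)
im,d,p=cam('scene');X=cloud(p,d);m=(np.abs(X[...,0]-.636)<.15)&(np.abs(X[...,1]-.006)<.15)&(X[...,2]>.067)&(X[...,2]<.083)&(im.max(2)<120)
print('tub',m.sum(),cv2.minAreaRect(X[m][:,:2].astype(np.float32)))
```

```text
[ 3.280e-01  4.440e-01 -3.400e-02 -1.000e-03 -1.096e+00  2.778e+00] [0.6347 0.0471 0.1388] 0.6166593275854669
tub 648 ((0.6374817490577698, 0.0022853314876556396), (0.17003031075000763, 0.20217984914779663), 88.6394271850586)
```

View pics/w4.png

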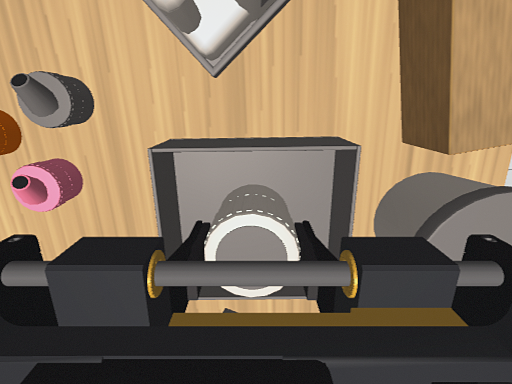

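The wrist view shows the cap held at (252,240) over the tub interior, clear of the walls. Lowering and releasing.

>>> move_arm(moves=[[0, 0, -0.03, 0, 0], [0, 0, -0.06, 0, 0], [0, 0, -0.09, 0, 0], [0, 0, -0.115, 0, 0], [0, 0, -0.127, 0, 0]])

```text
time_s: 12.65
position: [0.6363, 0.049, 0.0126]
tcp_rot: [-0.0, 0.719, 0.695, -0.0]
ft_force: [-0.1, 0.4, -0.3]
opening: 0.613
finger_force: 29.8
```

>>> move_arm(moves=[[0, 0, 0, 0, 0], [0, 0, 0, 0, 85], [0, 0, 0, 0, 85], [0, 0, 0, 0, 85], [0, 0, 0, 0, 85]])

```text
time_s: 13.15
position: [0.6368, 0.0483, 0.0142]
tcp_rot: [0.0, 0.719, 0.695, 0.001]
ft_force: [-0.9, 0.1, -0.6]
opening: 0.827
finger_force: 0.0
```

>>> move_arm(moves=[[0, 0, 0.03, 0, 85], [0, 0, 0.07, 0, 85], [0, 0, 0.12, 0, 85], [0, 0, 0.17, 0, 85], [0, 0, 0.22, 0, 100]])

```text
time_s: 13.65
position: [0.6358, 0.0479, 0.2358]
tcp_rot: [0.0, 0.719, 0.695, 0.0]
ft_force: [1.4, -0.0, 0.4]
opening: 0.887
finger_force: 0.0
```

>>> move_arm(moves=[[0, -0.03, 0.02, -0.15, 100], [0, -0.06, 0.02, -0.3, 100], [0, -0.09, 0.02, -0.45, 100], [0, -0.12, 0.02, -0.6, 100], [0, -0.14, 0.02, -0.75, 100]])

```text
time_s: 14.15
position: [0.6358, -0.0938, 0.2536]
tcp_rot: [0.0, 0.925, 0.38, 0.0]
ft_force: [-0.4, 0.0, 0.3]
opening: 0.996
finger_force: 0.0
```

Run:
```python
from m import *
s=telemetry.read_state();print(s['joints'].round(3),s['position'].round(4),s['opening'])
im,d,p=cam('wrist');save('w5.png',im,1);X=cloud(p,d)
print(caps(X,(.651,-.236)),jug(X,(.651,-.236)),spout(X,(.433,-.158)))
```

```text
[ 0.105  0.383  0.159  0.    -1.347  2.246] [ 0.6358 -0.0938  0.2536] 0.9955603647800918
(array([ 0.6749, -0.2276]), np.float64(0.0054), np.float64(0.2013)) (array([ 0.6379, -0.2218]), array([0.078, 0.138]), 58.9) (array([ 0.4298, -0.1606]), np.float64(0.0287), 'beak', array([ 0.4328, -0.1741]), np.float64(-78.0))
```

View pics/w5.png

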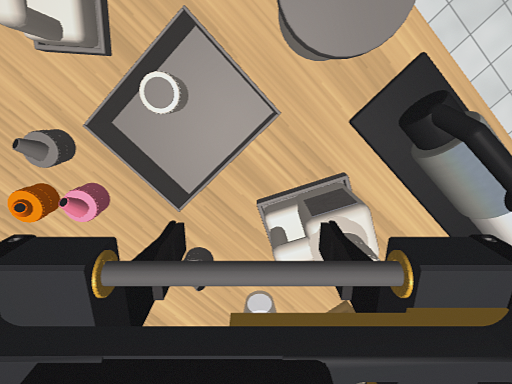

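The wrist view shows cap 1 lying in the tub at (160,93). Now to the right jug.

>>> move_arm(moves=[[0, -0.03, 0, -0.15, 100], [0.005, -0.06, 0, -0.3, 100], [0.01, -0.09, 0, -0.45, 100], [0.015, -0.12, 0, -0.6, 100], [0.015, -0.142, 0, -0.75, 100]])

```text
time_s: 14.7
position: [0.6513, -0.2355, 0.253]
tcp_rot: [0.0, 1.0, 0.015, 0.0]
ft_force: [-0.3, 0.2, -0.1]
opening: 1.0
finger_force: 0.0
```

>>> move_arm(moves=[[0, 0, 0, -0.15, 100], [0, 0, 0, -0.3, 100], [0, 0, 0, -0.45, 100], [0, 0, 0, -0.6, 100], [0, 0, 0, -0.75, 100]])

```text
time_s: 15.2
position: [0.651, -0.2338, 0.2534]
tcp_rot: [-0.0, 0.936, -0.352, 0.0]
ft_force: [0.5, -0.1, -0.3]
opening: 1.001
finger_force: 0.0
```

>>> move_arm(moves=[[0, 0, 0, -0.15, 100], [0, 0, 0, -0.3, 100], [0, 0, 0, -0.45, 100], [0, 0, 0, -0.6, 100], [0, 0, 0, -0.75, 100]])

```text
time_s: 15.7
position: [0.6511, -0.2337, 0.2534]
tcp_rot: [-0.0, 0.742, -0.67, 0.0]
ft_force: [0.8, 0.7, 0.1]
opening: 1.004
finger_force: 0.0
```

>>> move_arm(moves=[[0, 0, 0, -0.15, 100], [0, 0, 0, -0.3, 100], [0, 0, 0, -0.45, 100], [0, 0, 0, -0.6, 100], [0, 0, 0, -0.73, 100]])

```text
time_s: 16.2
position: [0.6511, -0.2338, 0.2534]
tcp_rot: [0.0, -0.455, 0.891, -0.0]
ft_force: [0.3, 0.8, 0.7]
opening: 0.997
finger_force: 0.0
```

>>> move_arm(moves=[[0, 0, 0, 0, 100], [0, 0, 0, 0, 100], [0, 0, 0, 0, 100]])

```text
time_s: 16.5
position: [0.6511, -0.2338, 0.2532]
tcp_rot: [0.0, -0.458, 0.889, -0.0]
ft_force: [-1.2, -0.1, 0.3]
opening: 0.997
finger_force: 0.0
```

```bash
cat >> m.py <<'E'
def fingers(im,X,c,zmin=.207):
    m=(im.max(2)<70)&(np.hypot(X[...,0]-c[0],X[...,1]-c[1])<.075)&(X[...,2]>zmin);P=X[m];z0=np.percentile(P[:,2],1)
    k=P[:,2]<z0+.015;Q=P[k][:,:2];r=cv2.minAreaRect(Q.astype(np.float32));return 'tipz',z0.round(4),'centre',np.round(r[0],4),np.round(r[1],3)
E
python3 - <<'E'
from m import *
s=telemetry.read_state();print(s['joints'].round(3),s['position'].round(4),s['opening'])
for n in('wrist','scene'):
    im,d,p=cam(n);X=cloud(p,d);print(n,caps(X,(.651,-.236)),jug(X,(.651,-.236)),fingers(im,X,s['position']))
im,d,p=cam('top');X=cloud(p,d);print(caps(X,(.651,-.236)))
E
```

```text
[-0.112  0.473  0.3   -0.    -1.398 -0.508] [ 0.6511 -0.2338  0.2532] 0.9972185972122926
wrist (array([ 0.6498, -0.2384]), np.float64(0.0269), np.float64(0.2041)) (array([ 0.6325, -0.2326]), array([0.081, 0.137]), 63.8) ('tipz', np.float64(0.2946), 'centre', array([ 0.6504, -0.2357]), array([0.022, 0.106]))
scene (array([ 0.6519, -0.2394]), np.float64(0.0267), np.float64(0.2045)) (array([ 0.6384, -0.2302]), array([0.083, 0.134]), 62.8) ('tipz', np.float64(0.293), 'centre', array([ 0.6532, -0.2358]), array([0.021, 0.106]))Traceback (most recent call last):
  File "<stdin>", line 5, in <module>
  File "m.py", line 9, in caps
    o,r=circ(X[m,:2]);return o.round(4),r.round(4),np.median(X[m,2]).round(4)
        ~~~~^^^^^^^^^
  File "m.py", line 3, in circ
    P=P[cv2.convexHull((P*1e4).astype(np.float32).reshape(-1,1,2),returnPoints=False).ravel()]
        ^^^^^^^^^^^^^^^^^^^^^^^^^^^^^^^^^^^^^^^^^^^^^^^^^^^^^^^^^^^^^^^^^^^^^^^^^^^^^^^^^^^
AttributeError: 'NoneType' object has no attribute 'ravel'
```

Run:
```python
from m import *
s=telemetry.read_state();c=s['position']
for n in('wrist','scene'):
    im,d,p=cam(n);X=cloud(p,d)
    for th in (50,70,110):
        m=(im.max(2)<th)&(np.hypot(X[...,0]-c[0],X[...,1]-c[1])<.075)&(X[...,2]>.207)&(X[...,2]<.34);z=np.sort(X[m][:,2]);print(n,th,len(z),z[[0,1,5,20,60]].round(4))
```

```text
wrist 50 2901 [0.2832 0.2835 0.284  0.2846 0.2859]
wrist 70 3211 [0.2827 0.2832 0.2836 0.2844 0.2855]
wrist 110 3222 [0.2827 0.2832 0.2836 0.2844 0.2855]
scene 50 482 [0.2855 0.2868 0.2872 0.2892 0.2931]
scene 70 525 [0.2854 0.2855 0.2865 0.2885 0.2919]
scene 110 565 [0.2843 0.2851 0.2855 0.287  0.2905]
```

Tips are again 0.030 above the reported z, which is consistent. Correcting by (-1, -3) mm and descending.

>>> move_arm(moves=[[-0.001, -0.003, -0.02, 0, 100], [-0.001, -0.003, -0.05, 0, 100], [-0.001, -0.003, -0.08, 0, 100], [-0.001, -0.003, -0.1, 0, 100], [-0.001, -0.003, -0.11, 0, 100]])

```text
time_s: 17.25
position: [0.6489, -0.2366, 0.1404]
tcp_rot: [-0.002, -0.457, 0.89, 0.001]
ft_force: [-0.6, 0.1, 0.8]
opening: 0.998
finger_force: 0.0
```

>>> move_arm(moves=[[0, 0, 0, 0, 0], [0, 0, 0, 0, 0], [0, 0, 0, 0, 0], [0, 0, 0, 0, 0], [0, 0, 0, 0, 0]])

```text
time_s: 17.75
position: [0.6505, -0.2369, 0.144]
tcp_rot: [0.001, -0.457, 0.89, -0.0]
ft_force: [0.7, 0.9, -0.9]
opening: 0.634
finger_force: 0.0
```

>>> move_arm(moves=[[0, 0, 0, 0, 0], [0, 0, 0, 0, 0], [0, 0, 0, 0, 0]])

```text
time_s: 18.05
position: [0.6504, -0.2369, 0.144]
tcp_rot: [0.0, -0.457, 0.89, -0.0]
ft_force: [0.3, 1.0, 4.7]
opening: 0.616
finger_force: 30.0
```

>>> move_arm(moves=[[0, 0, 0.0006, 0.15, 0], [0, 0, 0.0011, 0.3, 0], [0, 0, 0.0017, 0.45, 0], [0, 0, 0.0023, 0.6, 0], [0, 0, 0.0029, 0.75, 0]])

```text
time_s: 18.55
position: [0.6513, -0.2369, 0.1464]
tcp_rot: [-0.001, 0.753, -0.658, 0.001]
ft_force: [0.5, 0.4, 3.0]
opening: 0.612
finger_force: 30.0
```

>>> move_arm(moves=[[0, 0, 0.0006, 0.15, 0], [0, 0, 0.0011, 0.3, 0], [0, 0, 0.0017, 0.45, 0], [0, 0, 0.0023, 0.6, 0], [0, 0, 0.0029, 0.75, 0]])

```text
time_s: 19.05
position: [0.65, -0.2368, 0.1481]
tcp_rot: [-0.0, 0.942, -0.337, -0.0]
ft_force: [-0.5, -0.2, -1.3]
opening: 0.61
finger_force: 30.0
```

>>> move_arm(moves=[[0, 0, 0.0006, 0.15, 0], [0, 0, 0.0011, 0.3, 0], [0, 0, 0.0017, 0.45, 0], [0, 0, 0.0023, 0.6, 0], [0, 0, 0.0029, 0.75, 0]])

```text
time_s: 19.55
position: [0.6499, -0.2369, 0.1509]
tcp_rot: [-0.0, 1.0, 0.032, -0.0]
ft_force: [-0.4, 0.1, -0.3]
opening: 0.616
finger_force: 30.0
```

>>> move_arm(moves=[[0, 0, 0.0006, 0.15, 0], [0, 0, 0.0011, 0.3, 0], [0, 0, 0.0017, 0.45, 0], [0, 0, 0.0023, 0.6, 0], [0, 0, 0.0029, 0.75, 0]])

```text
time_s: 20.05
position: [0.6499, -0.2369, 0.1538]
tcp_rot: [-0.0, 0.918, 0.395, -0.0]
ft_force: [0.5, -0.1, -0.4]
opening: 0.613
finger_force: 30.0
```

>>> move_arm(moves=[[0, 0, 0.0005, 0.12, 0], [0, 0, 0.004, 0.12, 0], [0, 0, 0.01, 0.12, 0], [0, 0, 0.015, 0.12, 0], [0, 0, 0.015, 0.12, 0]])

```text
time_s: 20.55
position: [0.6473, -0.2373, 0.1612]
tcp_rot: [-0.004, 0.896, 0.445, -0.004]
ft_force: [2.3, -7.7, -22.4]
opening: 0.614
finger_force: 30.0
```

Run:
```python
from m import *
s=telemetry.read_state();print(s['joints'].round(3),s['position'].round(4),s['ft_force'].round(1),s['opening'])
im,d,p=cam('wrist');X=cloud(p,d);print(caps(X,(.65,-.238),.20,.26))
```

```text
[-1.180e-01  5.210e-01  1.530e-01 -2.000e-03 -1.214e+00  2.612e+00] [ 0.6473 -0.2373  0.1612] [  2.3  -7.7 -22.4] 0.6141172837122085
(array([ 0.6485, -0.2378]), np.float64(0.0314), np.float64(0.2195))
```

The cap is still on the thread (22 N pull). I'll ease down and turn further.

>>> move_arm(moves=[[0, 0, -0.007, 0, 0], [0, 0, -0.013, 0, 0], [0, 0, -0.013, 0.12, 0], [0, 0, -0.0125, 0.25, 0], [0, 0, -0.012, 0.38, 0]])

```text
time_s: 21.1
position: [0.6503, -0.2368, 0.1591]
tcp_rot: [0.001, 0.793, 0.61, 0.0]
ft_force: [-1.2, -0.3, -0.8]
opening: 0.617
finger_force: 29.9
```

>>> move_arm(moves=[[0, 0, 0, 0, 0], [0, 0, 0.003, 0, 0], [0, 0, 0.006, 0, 0], [0, 0, 0.009, 0, 0], [0, 0, 0.009, 0, 0]])

```text
time_s: 21.6
position: [0.6506, -0.237, 0.1676]
tcp_rot: [0.001, 0.794, 0.608, 0.001]
ft_force: [-0.3, -0.8, -0.2]
opening: 0.613
finger_force: 29.9
```

Run:
```python
from m import *
s=telemetry.read_state();print(s['joints'].round(3),s['position'].round(4),s['ft_force'].round(1),s['opening'])
im,d,p=cam('wrist');X=cloud(p,d);print(caps(X,(.65,-.238),.20,.26))
```

```text
[-0.116  0.514  0.158  0.    -1.213  2.994] [ 0.6506 -0.237   0.1676] [-0.3 -0.8 -0.2] 0.6128483927589969
(array([ 0.6498, -0.2358]), np.float64(0.0317), np.float64(0.2257))
```

>>> move_arm(moves=[[0, 0, 0.03, 0, 0], [0, 0, 0.05, 0, 0], [-0.005, 0.03, 0.05, 0, 0], [-0.01, 0.07, 0.05, 0, 0], [-0.0146, 0.11, 0.05, 0, 0]])

```text
time_s: 22.15
position: [0.6355, -0.1259, 0.2167]
tcp_rot: [0.0, 0.794, 0.607, 0.0]
ft_force: [1.0, 0.0, -0.9]
opening: 0.616
finger_force: 29.9
```

>>> move_arm(moves=[[0, 0.04, -0.02, 0.1, 0], [0, 0.08, -0.04, 0.2, 0], [0, 0.093, -0.06, 0.2, 0], [0, 0.093, -0.09, 0.2, 0], [0, 0.093, -0.09, 0.2, 0]])

```text
time_s: 22.65
position: [0.6325, -0.033, 0.1223]
tcp_rot: [-0.003, 0.729, 0.684, -0.003]
ft_force: [-0.7, 0.6, -0.7]
opening: 0.611
finger_force: 29.9
```

Run:
```python
from m import *
s=telemetry.read_state();print(s['joints'].round(3),s['position'].round(4),s['opening'])
im,d,p=cam('scene');X=cloud(p,d);m=(np.abs(X[...,0]-.636)<.15)&(np.abs(X[...,1]-.006)<.15)&(X[...,2]>.067)&(X[...,2]<.083)&(im.max(2)<120)
print('tub',m.sum(),cv2.minAreaRect(X[m][:,:2].astype(np.float32)));save('w6.png',im[130:340,120:420],1.8)
```

```text
[ 2.020e-01  4.560e-01 -5.800e-02 -2.000e-03 -1.065e+00  2.877e+00] [ 0.6325 -0.033   0.1223] 0.6109330690968798
tub 590 ((0.6103125810623169, 0.016159281134605408), (0.16976994276046753, 0.20121021568775177), 88.66754913330078)
```

View pics/w6.png

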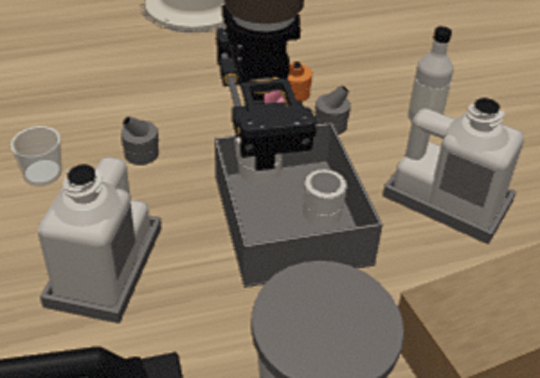

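The tub was knocked by about (-27, +14) mm. Cap 1 is inside it at (325,190) and cap 2 is in the gripper. I'll shift the target accordingly.

>>> move_arm(moves=[[-0.015, 0.006, 0, 0, 0], [-0.026, 0.012, -0.01, 0, 0], [-0.026, 0.012, -0.045, 0, 0], [-0.026, 0.012, -0.08, 0, 0], [-0.026, 0.012, -0.112, 0, 0]])

```text
time_s: 23.2
position: [0.6115, -0.0222, 0.0159]
tcp_rot: [0.001, 0.729, 0.684, 0.002]
ft_force: [0.2, 0.1, -0.1]
opening: 0.613
finger_force: 29.9
```

>>> move_arm(moves=[[0, 0, 0, 0, 0], [0, 0, 0, 0, 85], [0, 0, 0, 0, 85], [0, 0, 0, 0, 85], [0, 0, 0, 0, 85]])

```text
time_s: 23.7
position: [0.6107, -0.0217, 0.0164]
tcp_rot: [0.001, 0.729, 0.684, 0.001]
ft_force: [-0.4, 0.1, 0.0]
opening: 0.829
finger_force: 0.0
```

>>> move_arm(moves=[[0, 0, 0.03, 0, 85], [0, 0, 0.07, 0, 85], [0, 0, 0.12, 0, 85], [0, 0, 0.17, 0, 85], [0, 0, 0.22, 0, 100]])

```text
time_s: 24.2
position: [0.6092, -0.0219, 0.2378]
tcp_rot: [0.0, 0.729, 0.684, 0.001]
ft_force: [1.1, 0.9, -0.1]
opening: 0.885
finger_force: 0.0
```

Run:
```python
from m import *
s=telemetry.read_state();print(s['time_s'],s['joints'].round(3),s['position'].round(4),s['opening'])
for n,off in(('scene',(0,-.003)),('top',(0,.003)),('wrist',(0,0))):
    im,d,p=cam(n);X=cloud(p,d);save('z_'+n+'.png',im,1)
    for c in((.431,.139),(.433,-.159)):
        try: print(n,spout(X,c))
        except Exception as e: print(n,c,'none')
    m=(np.abs(X[...,0]-.611)<.11)&(np.abs(X[...,1]-.014)<.1)&(X[...,2]>.045)&(X[...,2]<.08)&(im.min(2)>130)
    if m.sum()>20: 
        l,lab=cv2.connectedComponents(m.astype(np.uint8)); print('white in tub',[X[lab==i].mean(0).round(3) for i in range(1,l) if (lab==i).sum()>15])
```

```text
24.2 [ 0.229  0.33   0.043  0.    -1.282  2.849] [ 0.6092 -0.0219  0.2378] 0.8848826269505832
scene (array([0.4316, 0.1359]), np.float64(0.0269), 'beak', array([0.434 , 0.1469]), np.float64(78.0))
scene (array([ 0.4335, -0.1622]), np.float64(0.0268), 'beak', array([ 0.4384, -0.1745]), np.float64(-68.0))
white in tub [array([0.615, 0.06 , 0.06 ]), array([ 0.616, -0.024,  0.06 ])]
top (0.431, 0.139) none
top (array([ 0.4324, -0.1562]), np.float64(0.0265), 'beak', array([ 0.435 , -0.1669]), np.float64(-77.0))
white in tub [array([0.61 , 0.067, 0.06 ]), array([ 0.594, -0.016,  0.06 ])]
wrist (array([0.4294, 0.1386]), np.float64(0.0271), 'beak', array([0.4314, 0.1495]), np.float64(80.0))
wrist (array([ 0.4289, -0.1552]), np.float64(0.0233), 'beak', array([nan, nan]), np.float64(nan))
white in tub [array([0.707, 0.063, 0.075]), array([0.591, 0.102, 0.075]), array([0.691, 0.099, 0.075]), array([0.61 , 0.064, 0.06 ]), array([0.511, 0.041, 0.075]), array([ 0.706, -0.003,  0.075]), array([ 0.611, -0.02 ,  0.06 ]), array([ 0.705, -0.045,  0.075]), array([ 0.607, -0.064,  0.075])]m.py:13: RuntimeWarning: Mean of empty slice.
  o,r=circ(X[a,:2]); t=X[b,:2].mean(0); return o.round(4),r.round(4),'beak',t.round(4),np.degrees(np.arctan2(*(t-o)[::-1])).round(0)
  ret = um.true_divide(
```

Both caps stand in the tub at about (.61,.064) and (.61,-.02). Now to the left spout, turning the tool to -2.09 so the fingers clear the neighbours and joint 6 has room.

>>> move_arm(moves=[[-0.03, 0.03, 0, -0.15, 100], [-0.06, 0.06, 0, -0.3, 100], [-0.09, 0.09, 0, -0.45, 100], [-0.12, 0.11, 0, -0.6, 100], [-0.14, 0.13, 0, -0.75, 100]])

```text
time_s: 24.85
position: [0.4669, 0.1085, 0.2339]
tcp_rot: [-0.0, 0.929, 0.369, -0.001]
ft_force: [0.6, 0.5, 0.2]
opening: 1.0
finger_force: 0.0
```

>>> move_arm(moves=[[-0.02, 0.015, 0, -0.15, 100], [-0.038, 0.033, 0, -0.3, 100], [-0.038, 0.033, 0, -0.45, 100], [-0.038, 0.033, 0, -0.6, 100], [-0.038, 0.033, 0, -0.75, 100]])

```text
time_s: 25.35
position: [0.4306, 0.141, 0.2339]
tcp_rot: [0.0, 1.0, 0.003, -0.001]
ft_force: [0.2, 0.2, 0.3]
opening: 0.999
finger_force: 0.0
```

>>> move_arm(moves=[[0, 0, 0, -0.15, 100], [0, 0, 0, -0.3, 100], [0, 0, 0, -0.45, 100], [0, 0, 0, -0.6, 100], [0, 0, 0, -0.75, 100]])

```text
time_s: 25.85
position: [0.4308, 0.1407, 0.2338]
tcp_rot: [0.001, 0.932, -0.364, -0.001]
ft_force: [0.3, -0.3, 0.2]
opening: 1.001
finger_force: 0.0
```

>>> move_arm(moves=[[0, 0, 0, -0.15, 100], [0, 0, 0, -0.3, 100], [0, 0, 0, -0.45, 100], [0, 0, 0, -0.6, 100], [0, 0, 0, -0.75, 100]])

```text
time_s: 26.35
position: [0.4308, 0.1407, 0.2338]
tcp_rot: [0.001, 0.734, -0.68, -0.0]
ft_force: [-0.3, 0.6, 0.5]
opening: 0.997
finger_force: 0.0
```

>>> move_arm(moves=[[0, 0, -0.02, -0.15, 100], [0, 0, -0.04, -0.3, 100], [0, 0, -0.06, -0.45, 100], [0, 0, -0.08, -0.6, 100], [0, 0, -0.08, -0.6, 100]])

```text
time_s: 26.85
position: [0.4289, 0.1395, 0.1516]
tcp_rot: [-0.004, -0.503, 0.865, 0.0]
ft_force: [-0.1, -0.1, -0.2]
opening: 0.996
finger_force: 0.0
```

>>> move_arm(moves=[[0, 0, 0, 0, 100], [0, 0, 0, 0, 100]])

```text
time_s: 27.05
position: [0.4322, 0.1415, 0.1556]
tcp_rot: [0.001, -0.504, 0.864, -0.0]
ft_force: [-0.7, 0.5, 0.4]
opening: 1.0
finger_force: 0.0
```

Run:
```python
from m import *
s=telemetry.read_state();print(s['time_s'],s['joints'].round(3),s['position'].round(4),s['tcp_rot'].round(3))
for n in('scene','wrist'):
    im,d,p=cam(n);X=cloud(p,d);print(n,spout(X,(.431,.139)),fingers(im,X,s['position'],.14))
    k=(im.max(2)<45)&(np.hypot(X[...,0]-.431,X[...,1]-.139)<.04)&(X[...,2]<.085)&(X[...,2]>.055);print('mouth',k.sum(),X[k].mean(0).round(4))
    if n=='wrist':save('w7.png',im,1)
```

```text
27.05 [ 0.676  0.125 -0.447  0.    -0.998 -1.191] [0.4322 0.1415 0.1556] [ 0.001 -0.504  0.864 -0.   ]
scene (array([0.4323, 0.1358]), np.float64(0.0265), 'beak', array([0.4345, 0.1469]), np.float64(79.0)) ('tipz', np.float64(0.1987), 'centre', array([0.4785, 0.1132]), array([0.019, 0.006]))
mouth 1 [0.4318 0.1526 0.0698]
wrist (array([0.4299, 0.1383]), np.float64(0.027), 'beak', array([0.4298, 0.1487]), np.float64(90.0)) ('tipz', np.float64(0.1985), 'centre', array([0.4312, 0.1397]), array([0.022, 0.106]))
mouth 59 [0.4306 0.1559 0.0689]
```

View pics/w7.png

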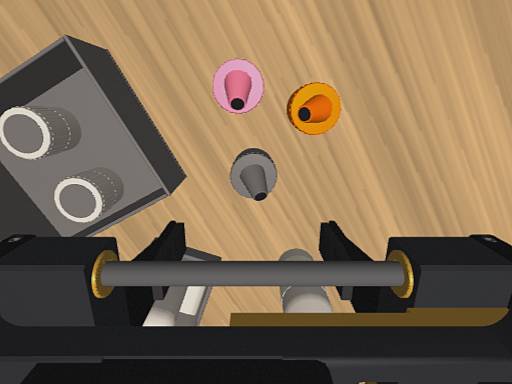

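The wrist view shows the grey spout at (253,177) with its mouth at (260,196); the bottle and jug are clear behind. Beak yaw is about 88°. Descending with a (-1,-1) mm correction.

>>> move_arm(moves=[[-0.001, -0.001, -0.04, 0, 100], [-0.001, -0.001, -0.08, 0, 100], [-0.001, -0.001, -0.11, 0, 100], [-0.001, -0.001, -0.13, 0, 100], [-0.001, -0.001, -0.14, 0, 100]])

```text
time_s: 27.65
position: [0.4301, 0.1398, 0.0135]
tcp_rot: [-0.001, -0.503, 0.864, -0.0]
ft_force: [-0.3, -1.1, -0.4]
opening: 1.0
finger_force: 0.0
```

>>> move_arm(moves=[[0, 0, -0.01, 0, 100], [0, 0, -0.02, 0, 100], [0, 0, -0.028, 0, 100], [0, 0, -0.028, 0, 100], [0, 0, -0.028, 0, 100]])

```text
time_s: 28.15
position: [0.4308, 0.1403, -0.0131]
tcp_rot: [0.0, -0.503, 0.864, -0.0]
ft_force: [-0.7, 1.3, -0.8]
opening: 1.003
finger_force: 0.0
```

>>> move_arm(moves=[[0, 0, 0, 0, 0], [0, 0, 0, 0, 0], [0, 0, 0, 0, 0], [0, 0, 0, 0, 0], [0, 0, 0, 0, 0]])

```text
time_s: 28.65
position: [0.4306, 0.1402, -0.0132]
tcp_rot: [0.0, -0.503, 0.864, 0.0]
ft_force: [0.5, -0.4, 0.8]
opening: 0.633
finger_force: 0.0
```

>>> move_arm(moves=[[0, 0, 0, 0, 0], [0, 0, 0, 0, 0], [0, 0, 0, 0, 0]])

```text
time_s: 28.95
position: [0.4306, 0.1402, -0.0133]
tcp_rot: [0.0, -0.503, 0.864, 0.0]
ft_force: [-1.3, 0.6, 1.4]
opening: 0.611
finger_force: 30.0
```

>>> move_arm(moves=[[0, 0, 0.04, 0, 0], [0, 0, 0.09, 0, 0], [0, 0, 0.14, 0, 0], [0, 0, 0.18, 0, 0], [0, 0, 0.203, 0, 0]])

```text
time_s: 29.45
position: [0.4317, 0.1408, 0.1934]
tcp_rot: [0.003, -0.503, 0.864, 0.0]
ft_force: [-0.4, 0.1, 0.0]
opening: 0.611
finger_force: 30.0
```

>>> move_arm(moves=[[0.03, 0.015, 0, 0.15, 0], [0.06, 0.03, 0, 0.3, 0], [0.09, 0.05, 0, 0.45, 0], [0.12, 0.07, 0, 0.6, 0], [0.15, 0.085, 0, 0.75, 0]])

```text
time_s: 29.95
position: [0.5814, 0.226, 0.1889]
tcp_rot: [0.0, 0.786, -0.618, -0.0]
ft_force: [0.9, 0.8, -0.4]
opening: 0.611
finger_force: 30.0
```

>>> move_arm(moves=[[0.03, 0.015, 0, 0.15, 0], [0.056, 0.032, 0, 0.3, 0], [0.056, 0.032, 0, 0.45, 0], [0.056, 0.032, 0, 0.6, 0], [0.056, 0.032, 0, 0.75, 0]])

```text
time_s: 30.45
position: [0.6364, 0.2571, 0.1883]
tcp_rot: [0.001, 0.958, -0.287, -0.001]
ft_force: [-0.5, -0.3, -1.0]
opening: 0.614
finger_force: 30.0
```

>>> move_arm(moves=[[0, 0, 0, 0.15, 0], [0, 0, 0, 0.3, 0], [0, 0, 0, 0.45, 0], [0, 0, 0, 0.6, 0], [0, 0, 0, 0.75, 0]])

```text
time_s: 30.95
position: [0.6362, 0.257, 0.1888]
tcp_rot: [0.0, 0.996, 0.084, -0.001]
ft_force: [-0.6, -0.4, -1.0]
opening: 0.611
finger_force: 30.0
```

>>> move_arm(moves=[[0, 0, 0, 0.07, 0], [0, 0, 0, 0.07, 0], [0, 0, 0, 0.07, 0]])

```text
time_s: 31.25
position: [0.6363, 0.2571, 0.1891]
tcp_rot: [0.0, 0.993, 0.115, -0.0]
ft_force: [-0.1, -0.2, -0.1]
opening: 0.614
finger_force: 30.0
```

```bash
cat >> m.py <<'E'
def mouth(im,X,c,base,th=45):
    k=(im.max(2)<th)&(np.hypot(X[...,0]-c[0],X[...,1]-c[1])<.026)&(X[...,2]<base+.085)&(X[...,2]>base+.055)
    q=X[k].mean(0) if k.any() else np.zeros(3);return 'mouth',k.sum(),q.round(4),'yaw',np.degrees(np.arctan2(q[1]-c[1],q[0]-c[0])).round(1),np.hypot(*(q[:2]-c)).round(4)
def grip(im,X,c,base):
    k=(np.hypot(X[...,0]-c[0],X[...,1]-c[1])<.04)&(X[...,2]<base+.05)&(X[...,2]>base+.038);return X[k]
E
python3 - <<'E'
from m import *
s=telemetry.read_state();print(s['time_s'],s['joints'].round(3),s['position'].round(4),s['tcp_rot'].round(3))
b=s['position'][2]+.0133
for n,c in(('wrist',(.636,.2548)),('scene',(.6375,.2535))):
    im,d,p=cam(n);X=cloud(p,d);print(n,mouth(im,X,c,b))
    if n=='wrist':save('w8.png',im,1)
E
```

```text
31.25 [ 0.619  0.492  0.175 -0.    -1.254  1.182] [0.6363 0.2571 0.1891] [ 0.     0.993  0.115 -0.   ]
wrist ('mouth', np.int64(112), array([0.6283, 0.2414, 0.2711]), 'yaw', np.float64(-119.8), np.float64(0.0154))
scene ('mouth', np.int64(0), array([0., 0., 0.]), 'yaw', np.float64(-158.3), np.float64(0.6861))
```

View pics/w8.png

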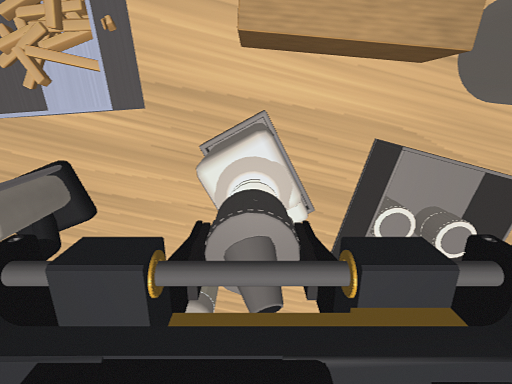

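The wrist view shows the spout held at (253,230) directly over the neck at (252,185), beak pointing back at (263,300). Lowering onto the neck.

>>> move_arm(moves=[[0, 0, -0.01, 0, 0], [0, 0, -0.02, 0, 0], [0, 0, -0.028, 0, 0], [0, 0, -0.034, 0, 0], [0, 0, -0.034, 0, 0]])

```text
time_s: 31.85
position: [0.6358, 0.2567, 0.1539]
tcp_rot: [0.001, 0.993, 0.116, -0.001]
ft_force: [0.1, -0.3, 0.1]
opening: 0.611
finger_force: 30.0
```

>>> move_arm(moves=[[0, 0, -0.003, 0, 0], [0, 0, -0.006, 0, 0], [0, 0, -0.008, 0, 0], [0, 0, -0.008, 0, 0], [0, 0, -0.008, 0, 0]])

```text
time_s: 32.35
position: [0.6366, 0.2572, 0.1478]
tcp_rot: [-0.0, 0.993, 0.116, 0.0]
ft_force: [0.1, -0.1, -0.0]
opening: 0.611
finger_force: 30.0
```

>>> move_arm(moves=[[0, 0, -0.001, 0, 0], [0, 0, -0.002, 0, 0], [0, 0, -0.003, 0, 0], [0, 0, -0.003, 0, 0], [0, 0, -0.003, 0, 0]])

```text
time_s: 32.85
position: [0.637, 0.2573, 0.1465]
tcp_rot: [-0.0, 0.993, 0.116, 0.001]
ft_force: [-2.1, -0.2, 6.1]
opening: 0.617
finger_force: 30.0
```

Contact at underside 160 mm, as expected. Screwing clockwise.

>>> move_arm(moves=[[0, 0, 0, -0.15, 0], [0, 0, 0, -0.3, 0], [0, 0, 0, -0.45, 0], [0, 0, -0.0005, -0.6, 0], [0, 0, -0.001, -0.75, 0]])

```text
time_s: 33.35
position: [0.6371, 0.2574, 0.1439]
tcp_rot: [-0.001, 0.966, -0.259, 0.001]
ft_force: [1.2, -0.3, 0.6]
opening: 0.613
finger_force: 30.0
```

>>> move_arm(moves=[[0, 0, -0.0006, -0.15, 0], [0, 0, -0.0011, -0.3, 0], [0, 0, -0.0017, -0.45, 0], [0, 0, -0.0022, -0.6, 0], [0, 0, -0.0027, -0.75, 0]])

```text
time_s: 33.85
position: [0.6369, 0.2572, 0.141]
tcp_rot: [-0.0, 0.804, -0.595, 0.0]
ft_force: [0.3, -0.3, 0.3]
opening: 0.616
finger_force: 30.0
```

>>> move_arm(moves=[[0, 0, -0.0006, -0.15, 0], [0, 0, -0.0011, -0.3, 0], [0, 0, -0.0017, -0.45, 0], [0, 0, -0.0022, -0.6, 0], [0, 0, -0.0027, -0.75, 0]])

```text
time_s: 34.35
position: [0.6369, 0.2572, 0.1386]
tcp_rot: [0.0, -0.53, 0.848, -0.0]
ft_force: [0.4, -1.0, 2.0]
opening: 0.613
finger_force: 30.0
```

>>> move_arm(moves=[[0, 0, -0.0004, -0.15, 0], [0, 0, -0.0008, -0.3, 0], [0, 0, -0.0012, -0.45, 0], [0, 0, -0.0016, -0.6, 0], [0, 0, -0.0018, -0.75, 0]])

```text
time_s: 34.85
position: [0.6372, 0.2571, 0.1374]
tcp_rot: [0.001, -0.183, 0.983, -0.0]
ft_force: [-0.4, -1.3, 1.4]
opening: 0.61
finger_force: 30.0
```

>>> move_arm(moves=[[0, 0, 0, -0.14, 0], [0, 0, 0, -0.14, 0], [0, 0, 0, -0.14, 0]])

```text
time_s: 35.15
position: [0.6369, 0.257, 0.1368]
tcp_rot: [0.0, -0.118, 0.993, -0.0]
ft_force: [0.5, -0.7, 2.8]
opening: 0.609
finger_force: 30.0
```

Run:
```python
from m import *
s=telemetry.read_state();print(s['time_s'],s['joints'].round(3),s['position'].round(4),s['tcp_rot'].round(3),s['ft_torque'].round(2))
b=.150
for n,c in(('wrist',(.636,.2548)),('scene',(.6375,.2535))):
    im,d,p=cam(n);X=cloud(p,d);print(n,mouth(im,X,c,b))
    save('w9%s.png'%n,im,1)
```

```text
35.15 [ 0.619  0.526  0.099  0.    -1.143 -1.953] [0.6369 0.257  0.1368] [ 0.    -0.118  0.993 -0.   ] [-0.14 -0.28 -0.02]
wrist ('mouth', np.int64(95), array([0.6467, 0.2666, 0.2197]), 'yaw', np.float64(47.8), np.float64(0.016))
scene ('mouth', np.int64(16), array([0.6484, 0.2662, 0.2188]), 'yaw', np.float64(49.3), np.float64(0.0167))
```

Home at underside about 150 mm, beak roughly 48° against 41° wanted. I'll release, back off and measure with a clear view.

>>> move_arm(moves=[[0, 0, 0, 0, 100], [0, 0, 0, 0, 100], [0, 0, 0, 0, 100], [0, 0, 0, 0, 100], [0, 0, 0, 0, 100]])

```text
time_s: 35.75
position: [0.6364, 0.2572, 0.1363]
tcp_rot: [-0.0, -0.117, 0.993, -0.0]
ft_force: [0.7, -0.1, 0.1]
opening: 0.96
finger_force: 0.0
```

>>> move_arm(moves=[[0, 0, 0, 0, 100], [0, 0, 0.04, 0, 100], [0, 0, 0.08, 0, 100], [0, 0, 0.12, 0, 100], [0, 0, 0.13, 0, 100]])

```text
time_s: 36.25
position: [0.6387, 0.2577, 0.273]
tcp_rot: [0.005, -0.117, 0.993, 0.002]
ft_force: [0.2, 0.7, 0.9]
opening: 1.0
finger_force: 0.0
```

>>> move_arm(moves=[[0.03, 0.005, 0, 0, 100], [0.05, 0.01, 0, 0, 100], [0.07, 0.014, 0, 0, 100], [0.07, 0.014, 0, 0, 100], [0.07, 0.014, 0, 0, 100]])

```text
time_s: 36.75
position: [0.7063, 0.271, 0.2651]
tcp_rot: [-0.001, -0.116, 0.993, -0.0]
ft_force: [-0.1, 0.1, 0.6]
opening: 0.999
finger_force: 0.0
```

Run:
```python
from m import *
s=telemetry.read_state();print(s['time_s'],s['joints'].round(3),s['position'].round(4))
b=.150
for n in('wrist','scene','top'):
    im,d,p=cam(n);X=cloud(p,d)
    try:
        G=grip(im,X,(.637,.255),b);o,r=circ(G[:,:2]);print(n,o.round(4),r.round(4),mouth(im,X,o,b,60),jug(X,(.637,.255)),'gripz',np.percentile(X[(np.hypot(X[...,0]-o[0],X[...,1]-o[1])<.03)][:,2],99).round(4))
    except Exception as e: print(n,e)
    if n=='wrist':save('w10.png',im,1)
```

```text
36.75 [ 0.579  0.6    0.543 -0.    -1.516 -1.916] [0.7063 0.271  0.2651]
wrist [0.636  0.2555] 0.0271 ('mouth', np.int64(153), array([0.6486, 0.2665, 0.2183]), 'yaw', np.float64(40.9), np.float64(0.0167)) (array([0.6222, 0.2427]), array([0.137, 0.086]), 41.1) gripz 0.4584
scene [0.6376 0.2524] 0.0267 ('mouth', np.int64(25), array([0.6517, 0.2617, 0.2149]), 'yaw', np.float64(33.4), np.float64(0.0168)) (array([0.6248, 0.2389]), array([0.137, 0.086]), 40.8) gripz 0.2214
top [0.6364 0.2589] 0.0269 ('mouth', np.int64(3), array([0.6487, 0.2671, 0.224 ]), 'yaw', np.float64(33.6), np.float64(0.0148)) (array([0.6217, 0.2451]), array([0.134, 0.086]), 41.6) gripz 0.6402
```

View pics/w10.png

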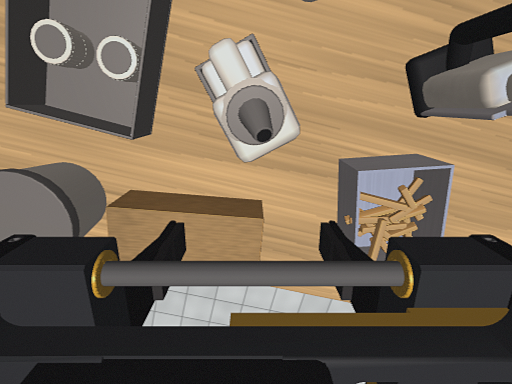

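The wrist view shows the spout seated with the beak over the jug's front at (263,135). Its yaw is 40.9° against the jug's 41.1°, mouth height 218 mm. Spout one is done. Now to the right spout.

>>> move_arm(moves=[[-0.015, -0.02, 0, 0.15, 100], [-0.03, -0.04, 0, 0.3, 100], [-0.045, -0.06, 0, 0.45, 100], [-0.06, -0.08, 0, 0.6, 100], [-0.075, -0.1, 0, 0.75, 100]])

```text
time_s: 37.4
position: [0.6302, 0.1703, 0.2674]
tcp_rot: [0.001, -0.475, 0.88, -0.0]
ft_force: [1.1, 0.4, 0.3]
opening: 1.004
finger_force: 0.0
```

>>> move_arm(moves=[[-0.015, -0.02, 0, 0.15, 100], [-0.03, -0.04, 0, 0.3, 100], [-0.045, -0.06, 0, 0.45, 100], [-0.06, -0.08, 0, 0.6, 100], [-0.075, -0.1, 0, 0.75, 100]])

```text
time_s: 37.9
position: [0.5551, 0.0703, 0.2673]
tcp_rot: [-0.001, 0.764, -0.645, 0.0]
ft_force: [-0.3, 0.2, -0.1]
opening: 0.998
finger_force: 0.0
```

>>> move_arm(moves=[[-0.015, -0.02, 0, 0.15, 100], [-0.03, -0.04, 0, 0.3, 100], [-0.045, -0.06, 0, 0.45, 100], [-0.06, -0.08, 0, 0.6, 100], [-0.075, -0.1, 0, 0.75, 100]])

```text
time_s: 38.4
position: [0.4801, -0.0296, 0.2672]
tcp_rot: [-0.0, 0.947, -0.32, 0.001]
ft_force: [-0.6, -0.2, 0.6]
opening: 0.998
finger_force: 0.0
```

>>> move_arm(moves=[[-0.01, -0.025, 0, 0.15, 100], [-0.02, -0.05, 0, 0.3, 100], [-0.03, -0.08, 0, 0.45, 100], [-0.04, -0.105, 0, 0.6, 100], [-0.05, -0.129, 0, 0.75, 100]])

```text
time_s: 38.9
position: [0.4303, -0.1587, 0.2673]
tcp_rot: [0.0, 0.999, 0.049, 0.001]
ft_force: [0.8, -0.7, 0.1]
opening: 0.997
finger_force: 0.0
```

>>> move_arm(moves=[[0, 0, -0.02, 0.15, 100], [0, 0, -0.04, 0.3, 100], [0, 0, -0.06, 0.45, 100], [0, 0, -0.08, 0.6, 100], [0, 0, -0.105, 0.75, 100]])

```text
time_s: 39.4
position: [0.4316, -0.1578, 0.1621]
tcp_rot: [0.001, 0.911, 0.412, 0.002]
ft_force: [0.7, -1.1, -0.2]
opening: 1.002
finger_force: 0.0
```

>>> move_arm(moves=[[0, 0, 0, 0.13, 100], [0, 0, 0, 0.26, 100], [0, 0, 0, 0.26, 100], [0, 0, 0, 0.26, 100], [0, 0, 0, 0.26, 100]])

```text
time_s: 39.9
position: [0.4315, -0.1578, 0.162]
tcp_rot: [0.0, 0.852, 0.523, 0.001]
ft_force: [-0.3, -0.2, 0.2]
opening: 0.999
finger_force: 0.0
```

Run:
```python
from m import *
s=telemetry.read_state();print(s['time_s'],s['joints'].round(3),s['position'].round(4),s['tcp_rot'].round(3))
for n in('scene','wrist'):
    im,d,p=cam(n);X=cloud(p,d)
    G=grip(im,X,(.431,-.159),0);o,r=circ(G[:,:2]);print(n,o.round(4),r.round(4),mouth(im,X,o,0,45),fingers(im,X,s['position'],.14))
    if n=='wrist':save('w11.png',im,1)
```

```text
39.9 [ 0.005  0.127 -0.426 -0.    -1.017  2.666] [ 0.4315 -0.1578  0.162 ] [0.    0.852 0.523 0.001]
scene [ 0.4345 -0.1622] 0.0264 ('mouth', np.int64(7), array([ 0.4377, -0.1783,  0.07  ]), 'yaw', np.float64(-78.9), np.float64(0.0164)) ('tipz', np.float64(0.2011), 'centre', array([ 0.4342, -0.1595]), array([0.02 , 0.107]))
wrist [ 0.431  -0.1595] 0.027 ('mouth', np.int64(60), array([ 0.4352, -0.1765,  0.069 ]), 'yaw', np.float64(-76.2), np.float64(0.0175)) ('tipz', np.float64(0.2047), 'centre', array([ 0.4319, -0.1576]), array([0.021, 0.105]))
```

View pics/w11.png

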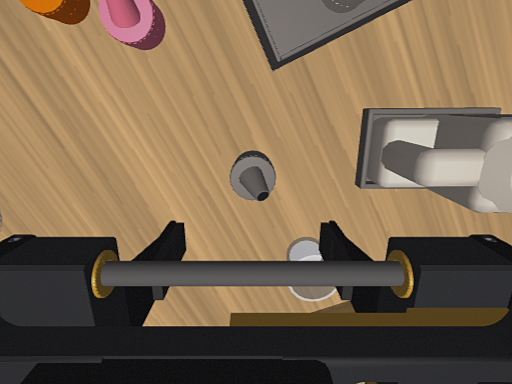

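The wrist view shows the grey spout at (253,177) with its mouth at (262,196). The cup at (312,270) and the jug handle at (400,160) are clear. Beak yaw is -76°. Grasping.

>>> move_arm(moves=[[-0.0005, -0.002, -0.04, 0, 100], [-0.0005, -0.002, -0.08, 0, 100], [-0.0005, -0.002, -0.11, 0, 100], [-0.0005, -0.002, -0.13, 0, 100], [-0.0005, -0.002, -0.145, 0, 100]])

```text
time_s: 40.5
position: [0.4304, -0.1599, 0.015]
tcp_rot: [-0.001, 0.852, 0.523, -0.001]
ft_force: [0.4, -0.7, -0.4]
opening: 1.0
finger_force: 0.0
```

>>> move_arm(moves=[[0, 0, -0.01, 0, 100], [0, 0, -0.02, 0, 100], [0, 0, -0.03, 0, 100], [0, 0, -0.03, 0, 100], [0, 0, -0.03, 0, 100]])

```text
time_s: 41.0
position: [0.4313, -0.1599, -0.0134]
tcp_rot: [0.0, 0.852, 0.524, 0.0]
ft_force: [0.1, -0.3, -0.3]
opening: 1.001
finger_force: 0.0
```

>>> move_arm(moves=[[0, 0, 0, 0, 0], [0, 0, 0, 0, 0], [0, 0, 0, 0, 0], [0, 0, 0, 0, 0], [0, 0, 0, 0, 0]])

```text
time_s: 41.5
position: [0.4311, -0.1599, -0.0134]
tcp_rot: [0.0, 0.852, 0.524, 0.0]
ft_force: [1.0, -0.6, 0.4]
opening: 0.63
finger_force: 0.0
```

>>> move_arm(moves=[[0, 0, 0, 0, 0], [0, 0, 0, 0, 0], [0, 0, 0, 0, 0]])

```text
time_s: 41.8
position: [0.4311, -0.1599, -0.0134]
tcp_rot: [0.0, 0.852, 0.524, 0.0]
ft_force: [0.3, 0.1, 2.4]
opening: 0.613
finger_force: 30.0
```

>>> move_arm(moves=[[0, 0, 0.04, 0, 0], [0, 0, 0.09, 0, 0], [0, 0, 0.14, 0, 0], [0, 0, 0.18, 0, 0], [0, 0, 0.203, 0, 0]])

```text
time_s: 42.3
position: [0.4323, -0.16, 0.1931]
tcp_rot: [0.002, 0.852, 0.524, 0.002]
ft_force: [-0.0, 0.0, -1.8]
opening: 0.61
finger_force: 30.0
```

>>> move_arm(moves=[[0.03, -0.01, 0, -0.15, 0], [0.06, -0.02, 0, -0.3, 0], [0.09, -0.03, 0, -0.45, 0], [0.12, -0.04, 0, -0.6, 0], [0.15, -0.05, 0, -0.75, 0]])

```text
time_s: 42.8
position: [0.5818, -0.2101, 0.1887]
tcp_rot: [-0.0, 0.985, 0.172, -0.001]
ft_force: [1.0, 0.9, -0.2]
opening: 0.61
finger_force: 30.0
```

>>> move_arm(moves=[[0.03, -0.01, 0, -0.15, 0], [0.06, -0.02, 0, -0.3, 0], [0.0694, -0.027, 0, -0.45, 0], [0.0694, -0.027, 0, -0.6, 0], [0.0694, -0.027, 0, -0.75, 0]])

```text
time_s: 43.3
position: [0.6503, -0.2369, 0.1877]
tcp_rot: [-0.0, 0.98, -0.201, -0.001]
ft_force: [-0.2, -0.2, -0.1]
opening: 0.614
finger_force: 30.0
```

>>> move_arm(moves=[[0, 0, 0, -0.15, 0], [0, 0, 0, -0.3, 0], [0, 0, 0, -0.45, 0], [0, 0, 0, -0.6, 0], [0, 0, 0, -0.75, 0]])

```text
time_s: 43.8
position: [0.65, -0.2367, 0.1884]
tcp_rot: [0.0, 0.838, -0.546, -0.001]
ft_force: [-0.0, -0.2, -0.4]
opening: 0.613
finger_force: 30.0
```

>>> move_arm(moves=[[0, 0, 0, -0.02, 0], [0, 0, 0, -0.02, 0], [0, 0, 0, -0.02, 0]])

```text
time_s: 44.1
position: [0.6503, -0.2368, 0.1891]
tcp_rot: [0.0, 0.835, -0.551, -0.0]
ft_force: [0.4, -0.3, -0.0]
opening: 0.612
finger_force: 30.0
```

>>> move_arm(moves=[[0, 0, -0.01, 0, 0], [0, 0, -0.02, 0, 0], [0, 0, -0.028, 0, 0], [0, 0, -0.034, 0, 0], [0, 0, -0.034, 0, 0]])

```text
time_s: 44.6
position: [0.6497, -0.2367, 0.1537]
tcp_rot: [0.001, 0.834, -0.551, -0.001]
ft_force: [-0.5, 0.7, -0.6]
opening: 0.61
finger_force: 30.0
```

>>> move_arm(moves=[[0, 0, -0.003, 0, 0], [0, 0, -0.006, 0, 0], [0, 0, -0.009, 0, 0], [0, 0, -0.011, 0, 0], [0, 0, -0.011, 0, 0]])

```text
time_s: 45.1
position: [0.6508, -0.2371, 0.1464]
tcp_rot: [0.0, 0.834, -0.551, 0.001]
ft_force: [-1.4, 1.1, 4.1]
opening: 0.614
finger_force: 30.0
```

Same contact height (underside 160 mm). Screwing.

>>> move_arm(moves=[[0, 0, 0, -0.15, 0], [0, 0, 0, -0.3, 0], [0, 0, 0, -0.45, 0], [0, 0, -0.0005, -0.6, 0], [0, 0, -0.001, -0.75, 0]])

```text
time_s: 45.6
position: [0.6507, -0.237, 0.1438]
tcp_rot: [0.0, -0.572, 0.82, -0.0]
ft_force: [-0.6, -0.4, 0.2]
opening: 0.614
finger_force: 30.0
```

>>> move_arm(moves=[[0, 0, -0.0006, -0.15, 0], [0, 0, -0.0011, -0.3, 0], [0, 0, -0.0017, -0.45, 0], [0, 0, -0.0022, -0.6, 0], [0, 0, -0.0027, -0.75, 0]])

```text
time_s: 46.1
position: [0.6506, -0.237, 0.141]
tcp_rot: [0.0, -0.232, 0.973, -0.0]
ft_force: [-0.3, -0.2, 0.3]
opening: 0.611
finger_force: 30.0
```

>>> move_arm(moves=[[0, 0, -0.0006, -0.15, 0], [0, 0, -0.0011, -0.3, 0], [0, 0, -0.0017, -0.45, 0], [0, 0, -0.0022, -0.6, 0], [0, 0, -0.0027, -0.75, 0]])

```text
time_s: 46.6
position: [0.6507, -0.237, 0.1385]
tcp_rot: [0.0, 0.141, 0.99, -0.0]
ft_force: [-0.2, 0.8, 1.7]
opening: 0.61
finger_force: 30.0
```

>>> move_arm(moves=[[0, 0, -0.0004, -0.15, 0], [0, 0, -0.0008, -0.3, 0], [0, 0, -0.0012, -0.45, 0], [0, 0, -0.0016, -0.6, 0], [0, 0, -0.0018, -0.75, 0]])

```text
time_s: 47.1
position: [0.6509, -0.2374, 0.1373]
tcp_rot: [0.001, 0.493, 0.87, -0.0]
ft_force: [0.4, -0.6, 1.2]
opening: 0.608
finger_force: 30.0
```

>>> move_arm(moves=[[0, 0, 0, -0.14, 0], [0, 0, 0, -0.14, 0], [0, 0, 0, -0.14, 0]])

```text
time_s: 47.4
position: [0.6507, -0.2372, 0.1368]
tcp_rot: [0.001, 0.55, 0.835, 0.0]
ft_force: [0.6, -1.6, 1.3]
opening: 0.611
finger_force: 30.0
```

Run:
```python
from m import *
s=telemetry.read_state();print(s['time_s'],s['joints'].round(3),s['position'].round(4),s['tcp_rot'].round(3))
for n,c in(('wrist',(.65,-.238)),('scene',(.652,-.2395))):
    im,d,p=cam(n);X=cloud(p,d);print(n,mouth(im,X,c,.15))
```

```text
47.4 [-0.116  0.536  0.116  0.    -1.15  -2.618] [ 0.6507 -0.2372  0.1368] [0.001 0.55  0.835 0.   ]
wrist ('mouth', np.int64(158), array([ 0.6651, -0.2441,  0.2195]), 'yaw', np.float64(-21.9), np.float64(0.0163))
scene ('mouth', np.int64(1), array([ 0.6314, -0.2546,  0.2174]), 'yaw', np.float64(-143.8), np.float64(0.0256))
```

>>> move_arm(moves=[[0, 0, 0, 0, 100], [0, 0, 0, 0, 100], [0, 0, 0, 0, 100], [0, 0, 0, 0, 100], [0, 0, 0, 0, 100]])

```text
time_s: 48.0
position: [0.6504, -0.2368, 0.1361]
tcp_rot: [-0.0, 0.551, 0.835, -0.0]
ft_force: [0.2, -0.1, -0.7]
opening: 0.96
finger_force: 0.0
```

>>> move_arm(moves=[[0, 0, 0, 0, 100], [0, 0, 0.04, 0, 100], [0, 0, 0.08, 0, 100], [0, 0, 0.12, 0, 100], [0, 0, 0.13, 0, 100]])

```text
time_s: 48.5
position: [0.6524, -0.2378, 0.2728]
tcp_rot: [0.005, 0.551, 0.835, 0.001]
ft_force: [-0.6, 1.2, 0.7]
opening: 0.998
finger_force: 0.0
```

>>> move_arm(moves=[[0.01, -0.025, 0, 0, 100], [0.02, -0.05, 0, 0, 100], [0.027, -0.065, 0, 0, 100], [0.027, -0.065, 0, 0, 100], [0.027, -0.065, 0, 0, 100]])

```text
time_s: 49.0
position: [0.6772, -0.3018, 0.2653]
tcp_rot: [-0.001, 0.551, 0.835, -0.0]
ft_force: [0.4, 0.1, 0.3]
opening: 0.999
finger_force: 0.0
```

Run:
```python
from m import *
s=telemetry.read_state();print(s['time_s'],s['joints'].round(3),s['position'].round(4))
b=.150
for n in('wrist','scene','top'):
    im,d,p=cam(n);X=cloud(p,d)
    for c in((.65,-.237),(.637,.255)):
        try:
            G=grip(im,X,c,b);o,r=circ(G[:,:2]);print(n,o.round(4),r.round(4),mouth(im,X,o,b,60),jug(X,c))
        except Exception as e: print(n,c,'none')
    m=(np.abs(X[...,0]-.611)<.11)&(np.abs(X[...,1]-.014)<.1)&(X[...,2]>.045)&(X[...,2]<.068)&(im.min(2)>130)
    l,lab=cv2.connectedComponents(m.astype(np.uint8)); print('white in tub',[X[lab==i].mean(0).round(3).tolist() for i in range(1,l) if (lab==i).sum()>15])
    if n=='wrist':a=im
    if n=='scene':bb=im
save('w12.png',np.hstack([cv2.resize(a,(400,300)),cv2.resize(bb,(400,300))]),1)
```

```text
49.0 [-0.202  0.568  0.488 -0.    -1.492 -2.535] [ 0.6772 -0.3018  0.2653]
wrist [ 0.6495 -0.2375] 0.0271 ('mouth', np.int64(142), array([ 0.6652, -0.2448,  0.2189]), 'yaw', np.float64(-24.9), np.float64(0.0172)) (array([ 0.6333, -0.2299]), array([0.086, 0.136]), 63.4)
wrist (0.637, 0.255) none
white in tub []
scene [ 0.6522 -0.2391] 0.027 ('mouth', np.int64(63), array([ 0.6672, -0.2434,  0.2152]), 'yaw', np.float64(-16.2), np.float64(0.0156)) (array([ 0.6377, -0.2304]), array([0.083, 0.137]), 63.8)
scene [0.6382 0.2522] 0.0266 ('mouth', np.int64(22), array([0.6518, 0.2621, 0.2154]), 'yaw', np.float64(35.8), np.float64(0.0168)) (array([0.6261, 0.2377]), array([0.137, 0.084]), 42.3)
white in tub [[0.615, 0.06, 0.06], [0.616, -0.024, 0.06]]
top [ 0.6467 -0.2495] 0.0136 ('mouth', np.int64(0), array([0., 0., 0.]), 'yaw', np.float64(158.9), np.float64(0.6932)) (array([ 0.6437, -0.2736]), array([0.014, 0.073]), 73.6)
top [0.6365 0.2588] 0.0268 ('mouth', np.int64(2), array([0.6487, 0.2681, 0.2216]), 'yaw', np.float64(37.3), np.float64(0.0153)) (array([0.6216, 0.2452]), array([0.135, 0.086]), 41.3)
white in tub [[0.611, 0.066, 0.06], [0.611, -0.017, 0.06]]
```

View pics/w12.png

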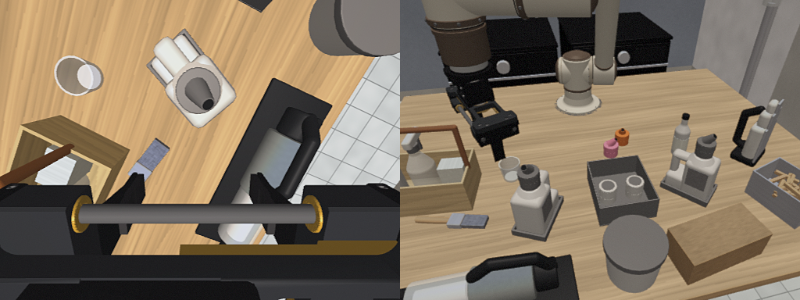

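The wrist view shows the right spout seated at (203,92), beak forward; yaw is -25° against the jug's -26.6°. The scene view shows both spouts on, both caps in the tub, and the cup and bottle standing. Handing in.

```bash
python3 -c "
from plant import robot; print(robot.job_done())"
```

```text
the job is handed in; nothing more can be done
None
```

Handed in at 49 s (verdict not shown): both caps are in the tub, and both spouts are screwed home with their beaks within about 2° of straight ahead by the wrist camera (the scene camera reads 6–10° off, still within the limit).

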